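# Tighten a castle nut, line it up and lock it

## Task

Put the blue ring spanner over the castle nut on the hub and let go of it, then take it again by the black rubber end of its handle and tighten the nut clockwise until its red stripe is past the white line on the hub, and a little further to the first place where a nut slot lines up with the slot across the brass stud. Lay the spanner back flat on the green mat with its ring and handle over the mat, then set the orange-gripped locking key upright and fully down through the lined-up slots, its collar on the nut's top, and let go. Turn the nut only with the spanner, never with the fingers, and leave the other things on the bench where they are.

Things in the scene. Friction and masses are not known exactly. Their poses are not given: they have to be found in the camera images.
- hub: Fixed wheel hub. Origin on the bench under its axis, z up. Flat dark steel flange, radius 90 mm, face 50 mm above the bench, 20 mm thick; under it a stem of 55 mm radius on a 170 mm square foot 10 mm thick. A white radial line on the flange, 52 to 88 mm from the axis, is the snug mark.
- nut (a joint): Turn of the castle nut about the hub's axis, rad, growing clockwise seen from above (tightening). Red stripe meets the white line at 0.60. Starts at 0 to 0.2, range 0 to 2.0. Takes about 1.2 N m to turn, stays where it is left, does not rise or sink. The first line-up past the mark lies between 0.8 and 1.25; the one before it (0.2 or less) is too loose.
- nut_top (a point): Centre of the castle nut's top, 86 mm above the bench; turns with the nut. Steel hexagon 64 mm across flats, 18 mm high, on the flange; on it a crown 62 mm wide, 18 mm high, with six open slots 60 degrees apart, 15 mm wide, 16 mm deep, one along x; the flats face as the slots do. Red stripe on one tooth. The slot to use is the one along x: lined up when parallel to stud_slot's x (either way).
- stud_slot (a point): On the hub's axis, floor of the slot across the fixed brass stud inside the nut, 70 mm above the bench, level with the nut's slot floors. The stud is 34 mm in diameter, its top flush with the nut's; its slot is 15 mm wide, 16 mm deep, runs along this x axis, open at the top and both ends.
- mat: Green mat fixed on the bench, 280 (x) by 160 (y) mm, 3 mm thick, where the spanner starts and must return. Origin at the middle of its underside.
- spanner_ring (a point): Centre of the ring of the loose blue ring spanner, 10 mm above its underside; z up, x from the ring along the handle. 202 mm long, 0.45 kg. Ring 16 mm high, 98 mm outside; hexagonal hole 67.5 mm across flats, its flats facing the handle and every 60 degrees from it, so it fits the nut in six directions with about 6 degrees of play each way.
- spanner_mid (a point): Balance point of the spanner, on the handle 70 mm from the ring's centre, half-way up (10 mm above the underside). The handle is a bar 22 mm wide and 20 mm high, 42 to 152 mm from the ring's centre, flush with the ring's underside. On the nut, the spanner rests flat on the flange and stays there when let go.
- spanner_end (a point): Middle of the black rubber grip near the end of the spanner's handle, 125 mm from the ring's centre, 10 mm above the underside. With the spanner on the nut this part stands clear beyond the flange's edge.
- stand: Grey stand fixed on the bench, 120 (x) by 50 (y) by 22 mm high, that holds the locking key upright in a groove along its x axis (12 mm wide, 16 mm deep). Origin at the middle of its underside.
- key_center (a point): Middle of the loose locking key, 27 mm above its lower edge; z up, 0.16 kg. 54 mm high: steel blade 90 mm long (x), 9 thick (y), 15 mm high, lower edge rounded; on it a flat collar 64 x 30 x 6 mm, then an orange grip 60 long, 16 wide, 33 mm high. The collar rests on the stand (lower edge 7 mm above the bench) and, fully home, on the nut's top (lower edge at 71 mm, this point at 98 mm).
- key_grip (a point): Where to hold the key: on its orange grip, 16 mm above key_center (43 mm above the lower edge, 22 mm above the collar's top).
- tape: Roll of green tape, flat on the bench, 72 mm diameter, 24 mm high. Bystander, origin at its underside: leave it alone (not moved over 30 mm).
- spare_nut: Plain bright steel hex ring nut without slots, 61 mm across flats, 22 mm high, not used. Bystander, origin at its underside: leave it alone (not moved over 30 mm).
- jar: White jar, 64 mm diameter, 50 mm high. Bystander, origin at its underside: leave it alone (not moved over 30 mm).
- meter: Yellow hand meter lying flat, 70 by 150 by 36 mm. Bystander, origin at its underside: leave it alone (not moved over 30 mm).
- spray: White spray bottle, 84 mm diameter, about 210 mm high. Bystander, origin at its underside: leave it alone (not moved over 30 mm).
- driver: Screwdriver lying on the bench. Bystander, origin at its underside: leave it alone (not moved over 30 mm).

How it is judged:
On the way, in this order (a step that is already met when the one before it is completed fails the run):
1. the spanner sits on the nut, flat on the flange, and has been let go (horizontal distance between spanner_ring and nut_top below 0.008 m and z of spanner_ring in the frame of hub below 0.066 m and angle between spanner_ring's own z axis and vertical below 0.12 rad and contact force between the fingers and spanner below 0.2 N), for 0.2 s.
2. the nut is turned past the white line with the spanner held by the end of its handle (horizontal distance between spanner_ring and nut_top below 0.008 m and z of spanner_ring in the frame of hub below 0.066 m and angle between spanner_ring's own z axis and vertical below 0.12 rad and value of joint nut above 0.6 rad and horizontal distance between the grasp point and nut_top above 0.09 m and contact force between the fingers and spanner above 0.5 N).
3. the nut is at the first line-up past the mark and at rest (value of joint nut above 0.6 rad and angle between the x axis of nut_top and the x axis of stud_slot, either way round below 0.12 rad and velocity of joint nut between -0.05 and 0.05 rad/s), for 0.2 s.
4. the spanner lies flat on the mat, let go (x of spanner_ring in the frame of mat between -0.14 and 0.14 m and y of spanner_ring in the frame of mat between -0.08 and 0.08 m and x of spanner_end in the frame of mat between -0.14 and 0.14 m and y of spanner_end in the frame of mat between -0.08 and 0.08 m and z of spanner_ring in the frame of mat below 0.02 m and angle between spanner_ring's own z axis and vertical below 0.1 rad and contact force between the fingers and spanner below 0.2 N), for 0.2 s.
At the end, for the whole second after the job is handed in: Nut past 0.60 rad and within 0.12 rad of the line-up; key upright (0.15 rad) through the slots, collar down on the nut (within 4 mm), centred within 20 mm; spanner flat on the mat with ring centre and rubber grip over the mat; both released and at rest (all of step 4 and value of joint nut above 0.6 rad and angle between the x axis of nut_top and the x axis of stud_slot, either way round below 0.12 rad and horizontal distance between key_center and stud_slot below 0.02 m and z of key_center in the frame of hub between 0.094 and 0.102 m and angle between key_center's own z axis and vertical below 0.15 rad and angle between the x axis of key_center and the x axis of stud_slot, either way round below 0.25 rad and linear speed of each of key, spanner below 0.02 m/s and contact force between the fingers and key below 0.1 N); the robot touches nothing.
It fails at once if the nut is gripped or pushed with the fingers (over 8 N) (contact force between the fingers and nut above 8 N).
It fails at once if a bystander is moved over 30 mm (distance of any of tape, spare_nut, jar, meter, spray, driver from where it was at the start of the episode above 0.03 m).
It also fails if it takes over 72 s, if anything falls off the work surface, if the arm or the gripper's body presses on something with over 40 N, if the wrist force passes 120 N, or if a joint passes its speed limit or range.

## Robot

A 7-joint arm with a two-finger parallel gripper is mounted at the origin on the work surface. World frame = base frame: x ahead of the robot, y to its left, z up, the work surface at z = 0. Lengths are in m, angles in rad, forces in N, time in s.
With the tool pointing down it reaches from about 0.425 to 0.975 m from the base axis. Payload 16.7 kg.
Tool frame: the origin (TCP) lies midway between the tips of the shut fingers; the grasp point (between the pads) lies 19 mm behind it; z points along the fingers, y is the direction in which the jaws open and shut (so a half turn about z gives the same grasp; the last joint's range is limited). The gripper opens to 85 mm and grips with 20 to 120 N. Pads are 22 mm wide; open, the fingers measure 114 mm over their backs; the gripper's body (76 mm by 85 mm) begins 54 mm behind the grasp point. The pads swing forward as they close: fully open they stand 13 mm farther back than shut.
Start: joints at [-1.359, 0.426, 0.074, 1.606, -0.034, 1.111, -0.067], TCP at [0.239, 0.631, 0.231] pointing down, gripper open.
Joint ranges: [-2.85, 2.85], [-0.5, 2.14], [-1.23, 1.37], [0.21, 2.46], [-1.02, 4.16], [0.16, 2.05], [-2.73, 2.73]. Speed limits (rad/s): [1.89, 1.89, 2.39, 2.39, 3.01, 3.01, 3.01].

## Interface

Orientations are given as a unit quaternion [x, y, z, w].
In Python, from rig import bot gives the robot as it stands.
- The arm moves only by the tool apply_moves, never from a script. Its argument "deltas" is text: rows parted by semicolons, each of 5 numbers parted by spaces: the shift along the world's x, y, z in cm, then the turn about the world's z in degrees, then the closure, from -1 (fully open) to 1 (shut). A call has 1 to 5 rows; each row is the pose to reach, as a shift and turn from the pose commanded when the call began; what a row does not reach only later rows make up. A row lasts 1/8 s, in which the tool goes at most 62.5 mm and 10.7 degrees, less where a joint would pass 70% of its speed; a pose out of reach is approached as far as the arm can. A call with a gripper value outside its range is refused whole. The fingers move at their own pace and stop on an object; "force" is the grip in N (left out, the last holds). Time passes only in rows, so rows that repeat a pose let the fingers close. It gives the time, the measured TCP pose, the force and the opening at its end, in the units of the state.
- bot.read_state(): the state, without advancing time (a new reading comes with each control period).
- bot.snapshot(name): name is "scene" or "top" or "wrist"; returns a dict with "pixels" (480x640x3 uint8, red, green, blue), "fovy" (degrees; the focal length in pixels is half the picture's height over the tangent of half this angle, whatever the lens; pixels are square), "cx", "cy" (the principal point, pixels), "camera_from_world" (4x4, takes a point from world to camera coordinates); the wrist camera has in their place "T_tool_cam" (4x4, takes a point from camera to tool coordinates, whose origin is the TCP and whose axes are the flange's). Camera axes: x right, y down, z forward; pixel columns grow to the right and rows downward; lengths in m; the calibration is good to about 2 mm. A picture is of the moment at which its call begins: read the wrist's pose just before it. There is no depth.
- bot.close_job(): hands the job in, once; it reports no verdict.
The state is a dict: "time_s": time; "joints": joint angles; "qvel": joint speeds; "joint_efforts": joint torques, N m; "eef_pos": TCP position; "tcp_rot": TCP orientation; "wrist_force": force on the tool from outside, world axes, zero at the start; "moment": the same for the moment, N m; "grip_width": opening from 0.0 (shut) to 1.0 (fully open).
Only numpy, scipy, OpenCV 4.12 (cv2) and the standard library are available. Lean on these libraries where they do the work, as an engineer would, in place of code of your own. Each camera call takes 0.05 s, during which the arm holds its last target.

## Working session

There is one attempt and no reset: what is moved stays moved. The work goes in short steps, Python scripts to look and compute and a tool call to move; the robot and the scene stay as the last step left them, time stands still between calls to the robot, and variables do not carry over. Pictures are saved under pics/ and viewed, and the job is handed in when it is done.

Besides the shell and the picture viewer there is one more tool, called after "Emit:" as name(argument=value, ...) on one line, values as JSON. apply_moves: Moves the arm, as the interface text tells. Its arguments: {"type":"object","properties":{"deltas":{"type":"string"},"force":{"type":"number"}},"required":["deltas"]}

```bash
ls; mkdir -p pics
cat > h.py <<'E'
import numpy as np, cv2
from rig import bot
def snap(n,f):
    st=bot.read_state(); s=bot.snapshot(n); cv2.imwrite('pics/'+f+'.png',s['pixels'][:,:,::-1]); s['st']=st
    return s
E
python3 - <<'E'
from h import *
print(bot.read_state())
for n in ['scene','top','wrist']:
    s=snap(n,n+'0'); print(n,{k:v for k,v in s.items() if k not in('pixels','st')})
E
```

```text
pics
{'time_s': 0.0, 'joints': array([-1.35849739,  0.42674632,  0.07385433,  1.60665013, -0.03410121,
        1.1108172 , -0.06713793]), 'qvel': array([-0.00097309, -0.00109607, -0.00139271,  0.00107772,  0.00089062,
        0.00028311, -0.0013651 ]), 'joint_efforts': array([-2.95854727e-03, -9.49838376e+01,  3.75954509e+00, -4.63561749e+01,
        1.90884346e-02,  9.81111458e-03,  4.85545138e-05]), 'eef_pos': array([0.23879776, 0.63087956, 0.23058213]), 'tcp_rot': array([ 1.79951079e-01,  9.83675325e-01, -6.76911084e-04, -7.17691887e-05]), 'wrist_force': array([ 0.09218066, -0.75331935, -0.82165321]), 'moment': array([-0.02112031, -0.02608715, -0.01854013]), 'grip_width': 0.9986180034327997}
scene {'fovy': 44.88759908869784, 'cx': 318.114615228109, 'cy': 235.4973946279183, 'camera_from_world': array([[ 0.80886844,  0.58754588,  0.02284059, -0.43341878],
       [ 0.3681146 , -0.47572427, -0.79886047, -0.20486872],
       [-0.45850135,  0.65458098, -0.60108257,  1.84247972],
       [ 0.        ,  0.        ,  0.        ,  1.        ]])}
top {'fovy': 56.739081646105106, 'cx': 323.8014073247957, 'cy': 234.34356349944818, 'camera_from_world': array([[ 0.00869617, -0.99982635, -0.01648189, -0.09003911],
       [-0.99413038, -0.00686676, -0.10797054,  0.59601369],
       [ 0.10783862,  0.01732408, -0.99401746,  1.02672233],
       [ 0.        ,  0.        ,  0.        ,  1.        ]])}
wrist {'fovy': 66.8926625027599, 'cx': 318.3105176787476, 'cy': 241.3364351095842, 'T_tool_cam': array([[ 2.03952887e-06, -9.64146252e-01, -2.65371448e-01,
         6.75188576e-02],
       [ 9.99999638e-01,  2.27669808e-04, -8.19483275e-04,
         5.04358618e-05],
       [ 8.50518795e-04, -2.65371350e-01,  9.64145903e-01,
        -1.42176304e-01],
       [ 0.00000000e+00,  0.00000000e+00,  0.00000000e+00,
         1.00000000e+00]])}
```

View pics/scene0.png

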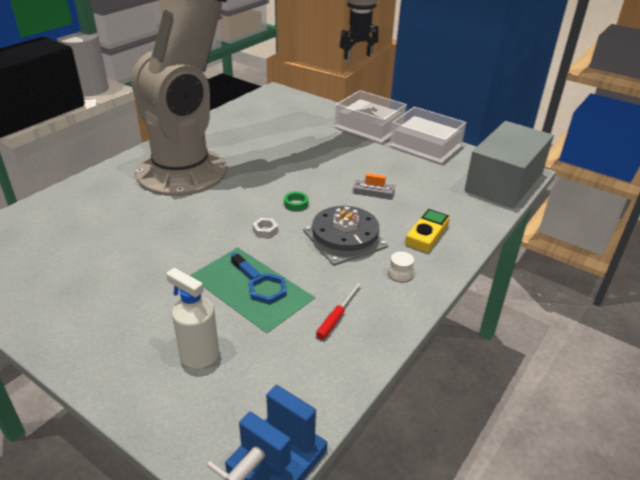

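View pics/top0.png

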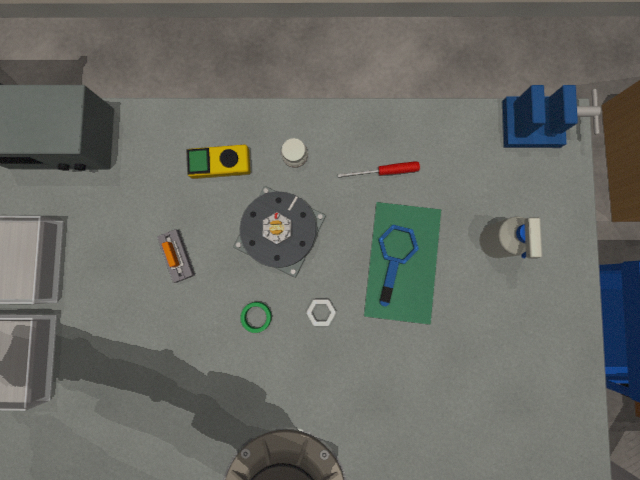

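View pics/wrist0.png

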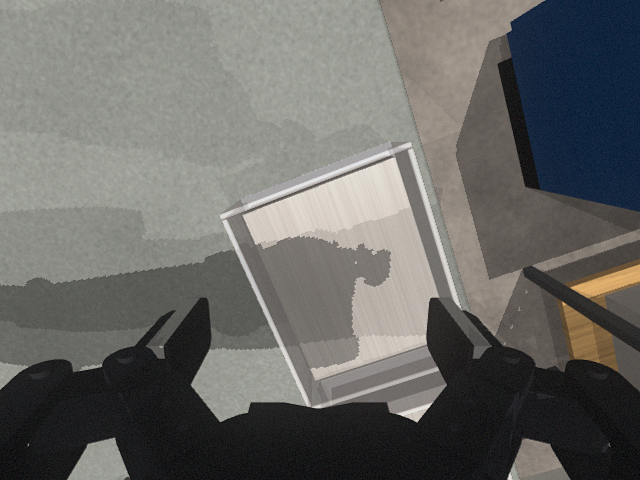

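The pictures show the hub at about (277,229) in the top view, the spanner with its ring at (398,244) and black end at (386,296), the mat, and the key at (173,255).

```bash
cat >> h.py <<'E'
def ray(s,u,v):
    f=240/np.tan(np.radians(s['fovy'])/2)
    d=np.array([(u-s['cx'])/f,(v-s['cy'])/f,1.])
    if 'camera_from_world' in s:
        M=np.linalg.inv(s['camera_from_world'])
    else:
        from scipy.spatial.transform import Rotation as R
        W=np.eye(4);W[:3,:3]=R.from_quat(s['st']['tcp_rot']).as_matrix();W[:3,3]=s['st']['eef_pos']
        M=W@s['T_tool_cam']
    return M[:3,3],M[:3,:3]@d
def onz(s,u,v,z):
    o,d=ray(s,u,v); return o+d*(z-o[2])/d[2]
def proj(s,p):
    f=240/np.tan(np.radians(s['fovy'])/2)
    if 'camera_from_world' in s: C=s['camera_from_world']
    else:
        from scipy.spatial.transform import Rotation as R
        W=np.eye(4);W[:3,:3]=R.from_quat(s['st']['tcp_rot']).as_matrix();W[:3,3]=s['st']['eef_pos']
        C=np.linalg.inv(W@s['T_tool_cam'])
    q=C[:3,:3]@np.array(p)+C[:3,3]; return np.array([f*q[0]/q[2]+s['cx'],f*q[1]/q[2]+s['cy']])
def blobs(s,lo,hi,roi=None,amin=20):
    h=cv2.cvtColor(s['pixels'],cv2.COLOR_RGB2HSV); m=cv2.inRange(h,np.array(lo),np.array(hi))
    if roi: z=np.zeros_like(m); z[roi[1]:roi[3],roi[0]:roi[2]]=1; m=m*z
    c,_=cv2.findContours(m,cv2.RETR_EXTERNAL,cv2.CHAIN_APPROX_NONE)
    return sorted([k for k in c if cv2.contourArea(k)>=amin],key=cv2.contourArea,reverse=True)
E
python3 - <<'E'
from h import *
s=snap('top','top1')
c=s['pixels'][180:320,140:460,::-1]
cv2.imwrite('pics/crop1.png',cv2.resize(c[:,80:200],None,fx=5,fy=5,interpolation=cv2.INTER_CUBIC)[:600])
cv2.imwrite('pics/crop2.png',cv2.resize(s['pixels'][195:330,355:450,::-1],None,fx=4.4,fy=4.4,interpolation=cv2.INTER_CUBIC))
b=blobs(s,(100,100,40),(130,255,255),(360,200,445,330))
print('blue',[(cv2.contourArea(k),cv2.boundingRect(k)) for k in b])
k=b[0]; (cx,cy),r=cv2.minEnclosingCircle(k)
print([round(cv2.contourArea(k)) for k in b])
g=blobs(s,(60,60,40),(90,255,255),(340,190,460,340),200)
print('mat',cv2.minAreaRect(g[0]));R=cv2.minAreaRect(g[0])
for p in cv2.boxPoints(R): print(onz(s,*p,.003))
print(onz(s,*R[0],.003))
o=blobs(s,(5,150,100),(20,255,255),(150,220,200,290)); R=cv2.minAreaRect(o[0]);print('key',R,onz(s,*R[0],.061))
h=cv2.cvtColor(s['pixels'],cv2.COLOR_RGB2GRAY)
m=cv2.inRange(h,0,75); m[:180]=0;m[280:]=0;m[:,:225]=0;m[:,330:]=0
k=max(cv2.findContours(m,cv2.RETR_EXTERNAL,cv2.CHAIN_APPROX_NONE)[0],key=cv2.contourArea);(x,y),r=cv2.minEnclosingCircle(k)
print('hub',x,y,r,onz(s,x,y,.05),cv2.fitEllipse(cv2.convexHull(k)))
E
```

```text
blue [(1267.0, (379, 225, 39, 63)), (24.0, (380, 301, 9, 5))]
[1267, 24]
mat ((402.9118957519531, 262.8147888183594), (66.79997253417969, 115.78482818603516), 6.1701741218566895)
[ 0.40194597 -0.18161894  0.003     ]
[ 0.68154945 -0.21245826  0.003     ]
[ 0.66463271 -0.37480966  0.003     ]
[ 0.38663906 -0.3397186   0.003     ]
[ 0.53176528 -0.27709348  0.003     ]
key ((168.6131134033203, 254.3167724609375), (26.301502227783203, 7.130331039428711), 70.34617614746094) [0.54447911 0.27323232 0.061     ]
hub 252.5 225.5 20.554903030395508 [0.61444597 0.0820979  0.05      ] ((253.7452850341797, 223.95632934570312), (24.54717445373535, 43.685302734375), 13.549728393554688)
```

View pics/crop1.png

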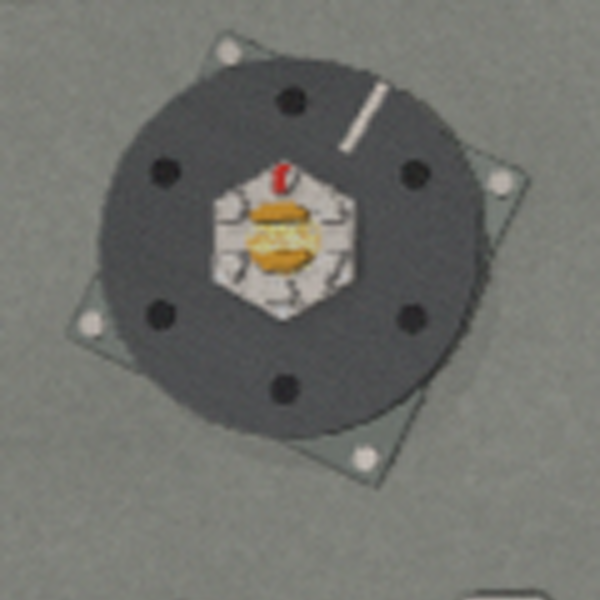

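View pics/crop2.png

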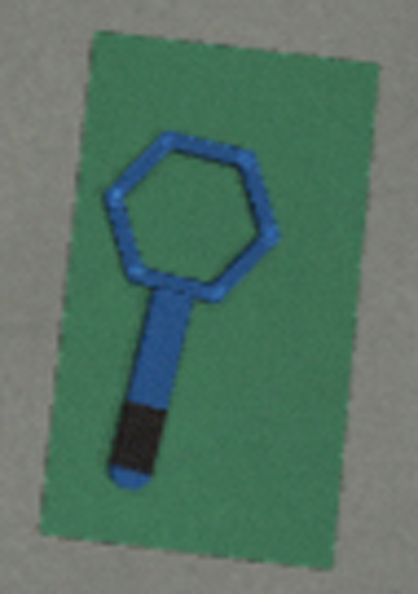

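Run:
```python
from h import *
s=snap('top','top2')
print('hub',onz(s,278.7,229.5,.05),'nut',onz(s,277,228,.086))
b=blobs(s,(100,100,40),(130,255,255),(360,200,445,330))
k=b[0][:,0,:]
ringc=np.array([(191.5),(216)])/4.4+[355,195]; e=np.array([138,437])/4.4+[355,195]
r=onz(s,*ringc,.019); p=onz(s,*e,.023); d=p-r;print(r,p,np.degrees(np.arctan2(d[1],d[0])),np.hypot(*d[:2]))
for n,u,v,z in [('jar',293,150,.05),('tape',256,317,.024),('spare',321,312,.02),('meter',218,162,.036),('spray',507,237,.1),('key',173,255,.03)]: print(n,onz(s,u,v,z))
```

```text
hub [0.60539291 0.02021395 0.05      ] nut [0.6045103  0.01982205 0.086     ]
[ 0.57579307 -0.26450391  0.019     ] [ 0.45625757 -0.23415749  0.023     ] 165.75528343347884 0.12332737097775534
jar [ 0.79705855 -0.01027691  0.05      ]
tape [0.40049226 0.07283543 0.024     ]
spare [ 0.41335883 -0.08016938  0.02      ]
meter [0.77078416 0.17249997 0.036     ]
spray [ 0.58616236 -0.49146805  0.1       ]
key [0.54480526 0.27405646 0.03      ]
```

Emit:
apply_moves(deltas="6 -6 0 2 -1; 12 -12 0 4 -1; 18 -18 0 6 -1; 24 -24 0 8 -1; 27 -30 0 8 -1")

```text
time_s: 0.88
eef_pos: [0.4548, 0.4031, 0.2314]
tcp_rot: [0.111, 0.994, 0.0, 0.0]
wrist_force: [0.5, 1.5, -0.1]
grip_width: 1.0
```

Emit:
apply_moves(deltas="2 -6 0 0 -1; 4 -12 0 0 -1; 6 -18 0 0 -1; 8 -24 0 0 -1; 9.6 -31 2 0 -1")

```text
time_s: 1.5
eef_pos: [0.546, 0.1065, 0.2469]
tcp_rot: [0.111, 0.994, -0.0, -0.001]
wrist_force: [1.0, 0.5, 0.7]
grip_width: 1.001
```

Emit:
apply_moves(deltas="0 0 0 0 -1; 0 0 0 0 -1; 0 0 0 0 -1")

```text
time_s: 1.88
eef_pos: [0.5457, 0.11, 0.2471]
tcp_rot: [0.11, 0.994, -0.0, -0.0]
wrist_force: [-0.1, 0.2, 0.3]
grip_width: 1.005
```

Run:
```python
from h import *
s=snap('wrist','w1'); print(s['st']['eef_pos'],s['st']['tcp_rot'],s['st']['joints'],s['st']['qvel'])
```

```text
[0.54572724 0.10996844 0.24711752] [ 1.09897372e-01  9.93942890e-01 -9.77405663e-06 -3.15752565e-04] [-0.56633632  0.22113726  0.29573843  1.86931895 -0.07350784  1.06219011
  1.1090385 ] [-0.00480794  0.00175675  0.000482   -0.00234524  0.00152039 -0.00055981
  0.00270889]
```

View pics/w1.png

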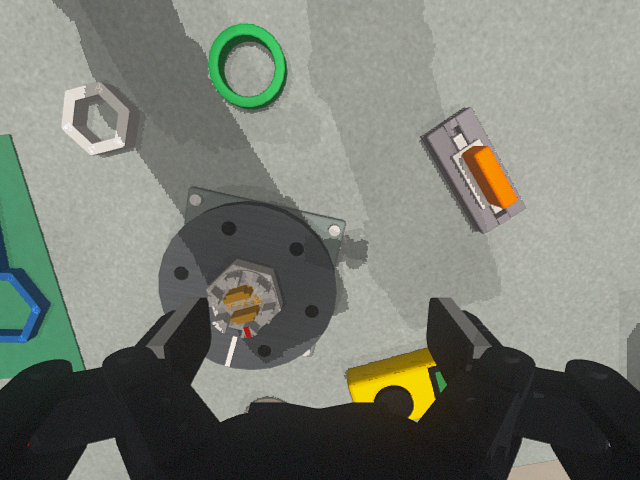

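The view shows the hub nut at (243,300), partly hidden by the finger, and the key at (490,178). I'll shift to see the nut clearly.

Emit:
apply_moves(deltas="3.5 -4.5 0 0 -1; 7 -9 0 0 -1; 9 -9 0 0 -1; 9 -9 0 0 -1; 9 -9 0 0 -1")

```text
time_s: 2.55
eef_pos: [0.6356, 0.0197, 0.247]
tcp_rot: [0.11, 0.994, -0.0, -0.0]
wrist_force: [-0.1, -0.4, -0.7]
grip_width: 0.999
```

Run:
```python
from h import *
s=snap('wrist','w2'); print(s['st']['eef_pos'],s['st']['tcp_rot'],s['st']['qvel'])
import pickle; pickle.dump(s,open('w2.pkl','wb'))
print(proj(s,[.605,.02,.086]))
u,v=proj(s,[.605,.02,.086]).astype(int)
cv2.imwrite('pics/w2c.png',cv2.resize(s['pixels'][max(v-100,0):v+100,u-110:u+110,::-1],None,fx=3,fy=3,interpolation=cv2.INTER_CUBIC)); print(max(v-100,0),u-110)
```

```text
[0.63555865 0.01973313 0.24702908] [ 1.10147442e-01  9.93915141e-01 -4.08562040e-05 -4.81713706e-04] [-1.89802340e-03 -1.18058802e-02  2.01814605e-03  4.40355436e-03
  2.70991808e-04  2.88072764e-05  1.79155418e-03]
[310.80267569 188.46415878]
88 200
```

View pics/w2c.png

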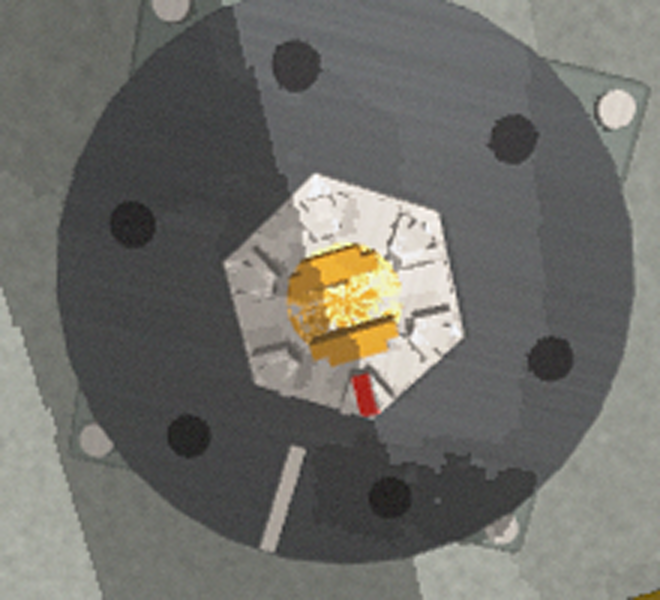

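View pics/w2.png

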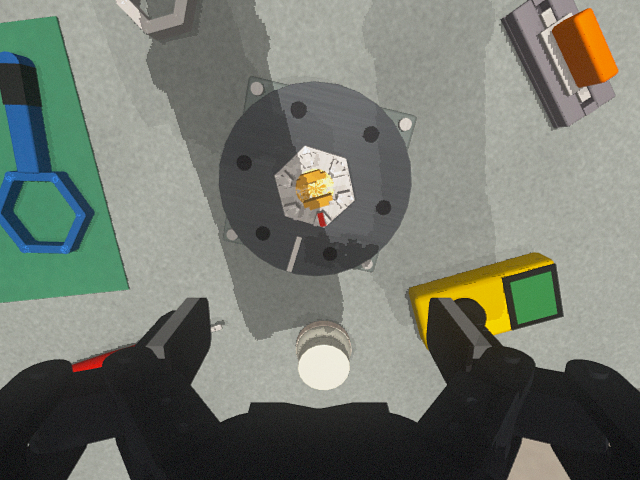

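Run:
```python
from h import *
import pickle; s=pickle.load(open('w2.pkl','rb'))
P=lambda u,v,z: onz(s,u/3+200,v/3+88,z)[:2]
V=np.array([P(*p,.068) for p in [(316,173),(440,212),(464,334),(374,416),(255,383),(223,264)]])
c=V.mean(0);print('c',c,[ (round(float(np.hypot(*(v-c))),4), round(float(np.degrees(np.arctan2(*(v-c)[::-1])))%60,1)) for v in V])
az=lambda d: np.degrees(np.arctan2(d[1],d[0]))
print('wl',az(P(298,447,.05)-P(268,550,.05)), az(P(283,500,.05)-c), 'stripe',az(P(372,414,.086)-c),az(P(357,375,.086)-c))
print('stud',az(P(312,345,.086)-P(393,320,.086)), az(P(300,290,.086)-P(375,262,.086)))
# flange circle
m=np.array([(57,270),(633,270),(345,563),(120,100),(590,420),(250,545),(100,420)])
W=np.array([P(*p,.05) for p in m]); A=np.c_[2*W,np.ones(len(W))]; x=np.linalg.lstsq(A,(W**2).sum(1),rcond=None)[0];print('fl',x[:2],np.sqrt(x[2]+x[:2]@x[:2]))
# bolts
B=np.array([P(*p,.05) for p in [(296,66),(513,139),(550,358),(390,497),(188,436),(132,223)]]);print('bolts',B.mean(0))
h=cv2.cvtColor(s['pixels'],cv2.COLOR_RGB2HSV)
m=cv2.inRange(h,(12,120,120),(30,255,255)); m[:160]=0;m[220:]=0;m[:,:290]=0;m[:,345:]=0
ys,xs=np.nonzero(m);print('brass',xs.mean(),ys.mean(),onz(s,xs.mean(),ys.mean(),.086))
# spanner ring hexagon outer
b=blobs(s,(100,100,40),(130,255,255),(0,0,200,300));
print([(cv2.contourArea(k),cv2.boundingRect(k)) for k in b])
```

```text
c [0.60719721 0.02299594] [(0.0367, 0.4), (0.0369, 59.7), (0.0366, 0.9), (0.0363, 1.0), (0.037, 0.2), (0.037, 1.5)]
wl 150.88376122657897 -29.646996499363794 stripe 1.5282585008154799 -2.5442918030036634
stud -85.41434752555053 -82.36795711595681
fl [0.60789015 0.02264606] 0.088350940260598
bolts [0.60729634 0.02264016]
brass 312.61899038461536 189.08533653846155 [0.60583355 0.02136007 0.086     ]
[(8389.0, (0, 104, 94, 150)), (269.0, (0, 52, 35, 16))]
```

Emit:
apply_moves(deltas="-2 -5.8 0 0 -1; -4 -11.6 -1 0 -1; -6 -17.4 -2 0 -1; -8 -23.2 -3 0 -1; -8 -27.5 -3 0 -1")

```text
time_s: 3.22
eef_pos: [0.5539, -0.258, 0.2174]
tcp_rot: [0.111, 0.994, 0.0, -0.0]
wrist_force: [0.6, 0.8, 0.3]
grip_width: 0.999
```

Emit:
apply_moves(deltas="0 0 0 0 -1; 0 0 0 0 -1")

```text
time_s: 3.48
eef_pos: [0.5562, -0.2552, 0.2175]
tcp_rot: [0.11, 0.994, 0.0, -0.0]
wrist_force: [0.3, 0.2, -0.9]
grip_width: 0.999
```

Run:
```python
from h import *
s=snap('wrist','w3'); print(s['st']['eef_pos'],s['st']['tcp_rot'],s['st']['qvel'])
import pickle; pickle.dump(s,open('w3.pkl','wb'))
```

```text
[ 0.55615994 -0.25521707  0.21748204] [ 1.10430310e-01  9.93883822e-01  3.07939183e-04 -5.31430034e-06] [-1.83405289e-02 -2.34968417e-03 -8.34473617e-03  3.52963737e-03
 -6.84247708e-04  4.17079367e-04 -9.29501202e-05]
```

View pics/w3.png

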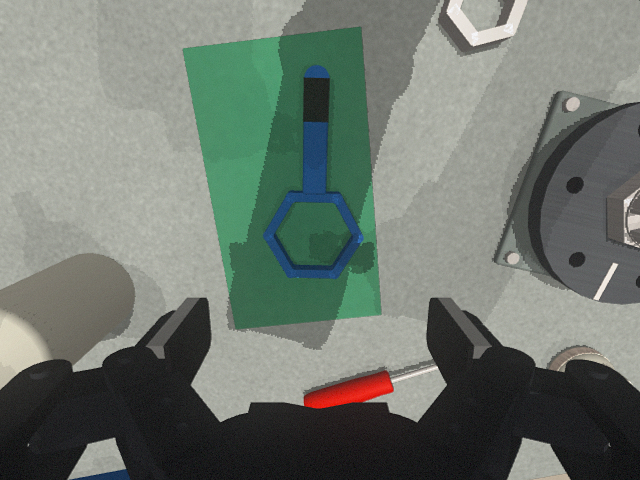

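Run:
```python
from h import *
import pickle; s=pickle.load(open('w3.pkl','rb'))
h=cv2.cvtColor(s['pixels'],cv2.COLOR_RGB2HSV)
m=cv2.inRange(h,(100,100,30),(130,255,255))|cv2.inRange(h,(0,0,0),(180,255,45)); m[:60]=0;m[285:]=0;m[:,:255]=0;m[:,370:]=0
m=cv2.morphologyEx(m,cv2.MORPH_OPEN,np.ones((3,3)))
cs,hi=cv2.findContours(m,cv2.RETR_CCOMP,cv2.CHAIN_APPROX_NONE)
for k,hh in zip(cs,hi[0]):
    if cv2.contourArea(k)>300: print(cv2.contourArea(k),cv2.boundingRect(k),hh[3]); 
    if hh[3]>=0 and cv2.contourArea(k)>1000:
        M=cv2.moments(k); cc=(M['m10']/M['m00'],M['m01']/M['m00']); print('hole',cc,onz(s,*cc,.019),onz(s,*cc,.003)); 
mid=[]
for v in range(85,185,5):
    xs=np.nonzero(m[v])[0]; mid.append(onz(s,xs.mean(),v,.023)[:2])
mid=np.array(mid); l=cv2.fitLine(mid.astype(np.float32),cv2.DIST_L2,0,.01,.01).ravel(); print(l,np.degrees(np.arctan2(l[1],l[0])))
ys=np.nonzero(m[:,316])[0]; print(ys.min(),onz(s,316,ys.min(),.02))
```

```text
9209.5 (263, 65, 100, 214) -1
3797.5 (274, 201, 79, 66) 0
hole (313.0058371735791, 233.024972569673) [ 0.57245    -0.26420114  0.019     ] [ 0.57630768 -0.26532004  0.003     ]
[ 0.9685166  -0.24894908  0.4827285  -0.24160507] -14.415332
65 [ 0.42838008 -0.22855742  0.02      ]
```

Emit:
apply_moves(deltas="-4.9 0.8 -4 -1.7 -1; -4.9 0.8 -10 -1.7 -1; -4.9 0.8 -15 -1.7 -1; -4.9 0.8 -18 -1.7 -1; -4.9 0.8 -18 -1.7 -1")

```text
time_s: 4.15
eef_pos: [0.5063, -0.2465, 0.0359]
tcp_rot: [0.125, 0.992, 0.0, -0.002]
wrist_force: [0.3, 0.1, 0.4]
grip_width: 1.0
```

Run:
```python
from h import *
s=snap('wrist','w4'); print(s['st']['eef_pos'],s['st']['tcp_rot'])
for r in (42,70,125,152): print(proj(s,[.575-.9685*r/1000,-.265+.249*r/1000,.023]))
```

```text
[ 0.50627167 -0.24653943  0.03590232] [ 1.24654004e-01  9.92198545e-01  4.46614159e-04 -1.79620376e-03]
[316.68162107 349.54518792]
[316.71302653 295.73884235]
[316.78345478 175.07552251]
[316.82310115 107.15017378]
```

View pics/w4.png

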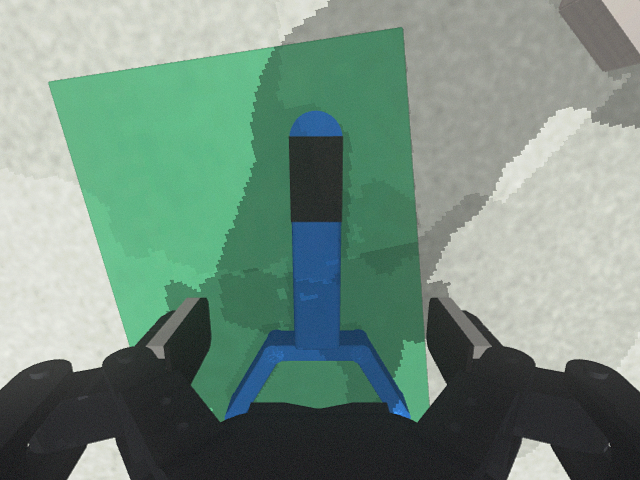

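The handle is centred between the fingers (column 316) and the tip is at row 111, as predicted. I'll descend and grip.

Emit:
apply_moves(deltas="0 -0.1 -2.9 0 -1; 0 -0.1 -2.9 0 -1; 0 -0.1 -2.9 0 1; 0 -0.1 -2.9 0 1; 0 -0.1 -2.9 0 1", force=80)

```text
time_s: 4.82
eef_pos: [0.5076, -0.2494, 0.0092]
tcp_rot: [0.126, 0.992, -0.0, 0.001]
wrist_force: [-0.0, 0.2, 0.0]
grip_width: 0.374
```

Emit:
apply_moves(deltas="0 0 0 0 1; 0 0 0 0 1; 0 0 0 0 1; 0 0 0 0 1")

```text
time_s: 5.32
eef_pos: [0.5075, -0.2493, 0.0093]
tcp_rot: [0.125, 0.992, 0.0, 0.0]
wrist_force: [-2.5, 3.2, 14.4]
grip_width: 0.233
```

Emit:
apply_moves(deltas="0 0 3 0 1; 0 0 6 0 1; 0 0 9 0 1; 0 0 12 0 1; 0 0 12 0 1")

```text
time_s: 5.95
eef_pos: [0.508, -0.2497, 0.1301]
tcp_rot: [0.126, 0.992, -0.0, 0.001]
wrist_force: [-0.3, 0.4, -4.7]
grip_width: 0.232
```

Run:
```python
from h import *
s=snap('wrist','w5'); print(s['st']['eef_pos'],s['st']['tcp_rot'],s['st']['grip_width'],s['st']['wrist_force'],s['st']['moment'])
s=snap('scene','s5'); cv2.imwrite('pics/s5c.png',cv2.resize(s['pixels'][130:370,130:450,::-1],None,fx=2.4,fy=2.4))
```

```text
[ 0.50799286 -0.24965328  0.13012461] [ 1.25637227e-01  9.92075111e-01 -1.45508734e-04  1.49702735e-03] 0.2324103251295209 [-0.31519816  0.44323705 -4.71589363] [ 0.04159358 -0.04219022 -0.01233689]
```

View pics/w5.png

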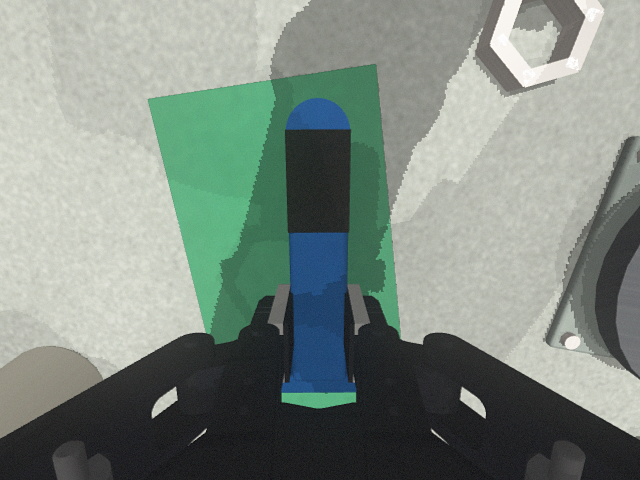

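View pics/s5c.png

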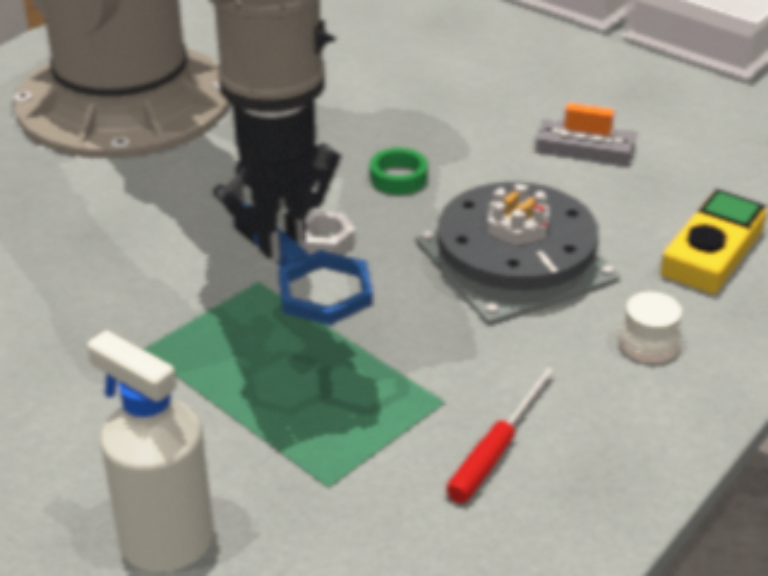

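Run:
```python
from h import *
s=snap('wrist','w6'); st=s['st'];print(st['eef_pos'])
q=st['tcp_rot']; a=np.arctan2(2*q[0]*q[1],2*q[0]**2-1); X=np.array([np.cos(a),np.sin(a)]);Y=np.array([np.sin(a),-np.cos(a)]); t=st['eef_pos']
print(np.degrees(a))
zt=t[2]+.0138
for u,v in [(318,98),(318,129),(318,233),(286,129),(350,129),(290,280),(347,280)]:
    p=onz(s,u,v,zt)[:2]-t[:2]; print((u,v),p@X,p@Y)
```

```text
[ 0.50680072 -0.24898865  0.12783591]
165.58300205347115
(318, 98) 0.08133070831173363 -0.00011837004557546597
(318, 129) 0.07153187553396219 -0.00012056668466661119
(318, 233) 0.0353259139357278 -0.00012868310346694575
(286, 129) 0.07153209174664257 -0.010931640037766586
(350, 129) 0.07153165934647691 0.010689246858372388
(290, 280) 0.017037571088541495 -0.01070430053266043
(347, 280) 0.017043461120845513 0.01081502042423282
```

Emit:
apply_moves(deltas="1 5 0 9 1; 2 10 0 18 1; 3 15 0 27 1; 3.9 20 0 36 1; 3.9 23.6 0 44.9 1")

```text
time_s: 6.72
eef_pos: [0.5458, -0.0108, 0.127]
tcp_rot: [-0.266, 0.964, 0.0, -0.001]
wrist_force: [0.2, -0.1, -4.0]
grip_width: 0.233
```

Emit:
apply_moves(deltas="0 0 0 0 1; 0 0 0 0 1; 0 0 0 0 1")

```text
time_s: 7.1
eef_pos: [0.5458, -0.0146, 0.1279]
tcp_rot: [-0.262, 0.965, -0.0, -0.001]
wrist_force: [0.5, -0.3, -3.9]
grip_width: 0.231
```

```bash
cat >> h.py <<'E'
def pose(st):
    q=st['tcp_rot']; a=np.arctan2(2*q[0]*q[1],2*q[0]**2-1); return st['eef_pos'],np.degrees(a)%360,np.array([np.cos(a),np.sin(a)])
E
python3 - <<'E'
from h import *
s=snap('wrist','w7'); t,a,X=pose(s['st']); print(t,a,'ring',t[:2]-.071*X, s['st']['joints'])
s=snap('scene','s7'); cv2.imwrite('pics/s7c.png',cv2.resize(s['pixels'][150:270,260:420,::-1],None,fx=5,fy=5,interpolation=cv2.INTER_CUBIC))
E
```

```text
[ 0.54580634 -0.01457314  0.1279458 ] 210.32443736948727 ring [0.60709214 0.02127446] [-0.25502965  0.34215089  0.19776031  2.00026478 -0.09059632  0.80837149
  2.09432322]
```

View pics/s7c.png

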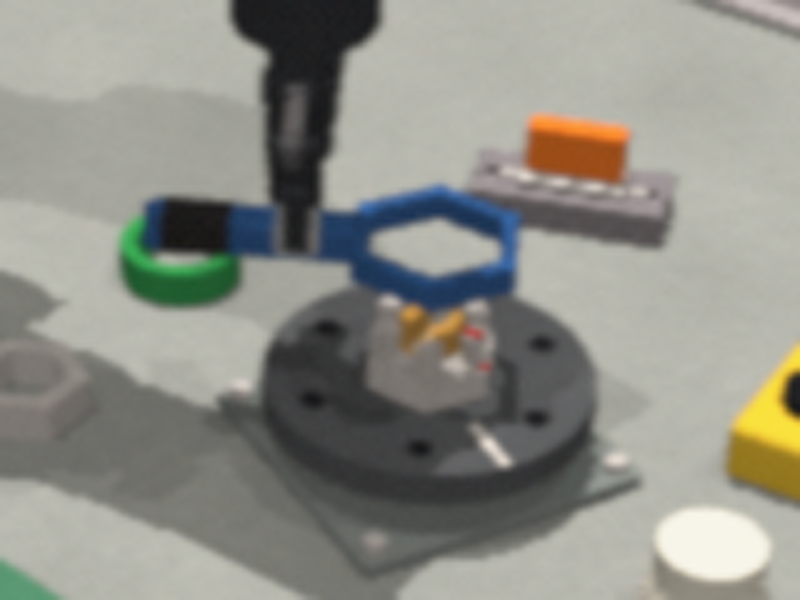

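View pics/w7.png

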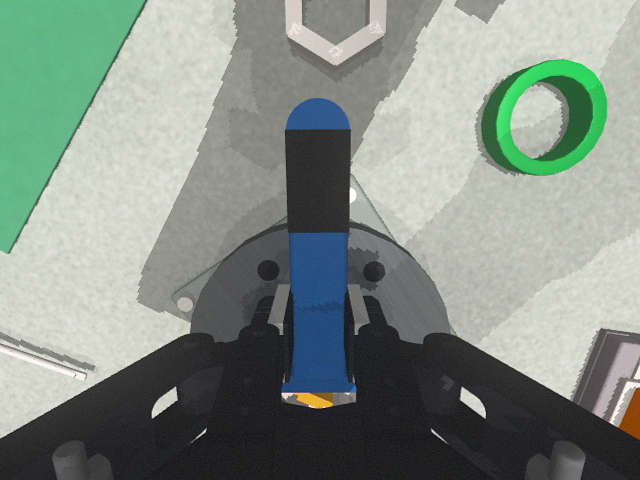

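Run:
```python
from h import *
s=snap('scene','s8')
for n,p in [('ringtop',[.6071,.0213,.1377]),('nut',[.6073,.0228,.086]),('flange',[.6073,.0228,.05])]:
    u=proj(s,p); print(n,u,(u-[260,150])*5)
import math
print([((proj(s,[.6073+.037*math.cos(math.radians(a)),.0228+.037*math.sin(math.radians(a)),.068])-[260,150])*5).round() for a in range(0,360,60)])
print([((proj(s,[.6071+.0515*math.cos(math.radians(a)),.0213+.0515*math.sin(math.radians(a)),.1377])-[260,150])*5).round() for a in range(0,360,60)])
```

```text
ringtop [346.59854329 196.04919165] [432.99271644 230.24595827]
nut [345.94995402 212.34372217] [429.7497701  311.71861086]
flange [345.25263396 223.45522853] [426.26316978 367.27614265]
[array([487., 365.]), array([490., 325.]), array([433., 300.]), array([371., 315.]), array([365., 355.]), array([423., 380.])]
[array([518., 265.]), array([522., 210.]), array([439., 177.]), array([351., 197.]), array([342., 251.]), array([426., 286.])]
```

Emit:
apply_moves(deltas="0 0.15 -1.5 0.2 1; 0 0.15 -3 0.2 1; 0 0.15 -4.2 0.2 1; 0 0.15 -5 0.2 1; 0 0.15 -5 0.2 1")

```text
time_s: 7.88
eef_pos: [0.5458, -0.0119, 0.0777]
tcp_rot: [-0.264, 0.964, 0.0, -0.001]
wrist_force: [0.9, -0.1, -3.4]
grip_width: 0.23
```

Emit:
apply_moves(deltas="0 0 -0.5 0 1; 0 0 -1 0 1; 0 0 -1.4 0 1; 0 0 -1.4 0 1")

```text
time_s: 8.38
eef_pos: [0.5461, -0.0121, 0.0642]
tcp_rot: [-0.264, 0.964, -0.0, -0.0]
wrist_force: [1.7, -2.5, -5.5]
grip_width: 0.235
```

Emit:
apply_moves(deltas="0 0 -0.4 0 1; 0 0 -0.8 0 1; 0 0 -0.8 0 1")

```text
time_s: 8.75
eef_pos: [0.5463, -0.012, 0.0564]
tcp_rot: [-0.264, 0.964, -0.0, 0.0]
wrist_force: [1.1, -4.5, -3.5]
grip_width: 0.23
```

Emit:
apply_moves(deltas="0 0 -0.2 0 1; 0 0 -0.2 0 1; 0 0 0 0 -1; 0 0 0 0 -1; 0 0 0 0 -1")

```text
time_s: 9.38
eef_pos: [0.5461, -0.0115, 0.0563]
tcp_rot: [-0.265, 0.964, 0.0, -0.0]
wrist_force: [0.1, 0.3, 0.0]
grip_width: 0.856
```

Emit:
apply_moves(deltas="0 0 0.5 0 -1; 0 0 3 0 -1; 0 0 8 0 -1; 0 0 13 0 -1; 0 0 15 0 -1")

```text
time_s: 10.0
eef_pos: [0.5471, -0.0119, 0.2097]
tcp_rot: [-0.264, 0.964, -0.0, 0.002]
wrist_force: [-0.0, 0.3, 0.6]
grip_width: 1.004
```

Emit:
apply_moves(deltas="4 2 0 0 -1; 6 3 0 0 -1; 6 3 0 0 -1")

```text
time_s: 10.38
eef_pos: [0.6069, 0.0191, 0.2063]
tcp_rot: [-0.265, 0.964, -0.0, -0.0]
wrist_force: [-0.7, -1.4, -0.6]
grip_width: 1.002
```

Run:
```python
from h import *
s=snap('wrist','w9'); print(pose(s['st']))
import pickle; pickle.dump(s,open('w9.pkl','wb'))
```

```text
(array([0.60692283, 0.01912109, 0.20625118]), np.float64(210.74049172600897), array([-0.85949125, -0.51115046]))
```

View pics/w9.png

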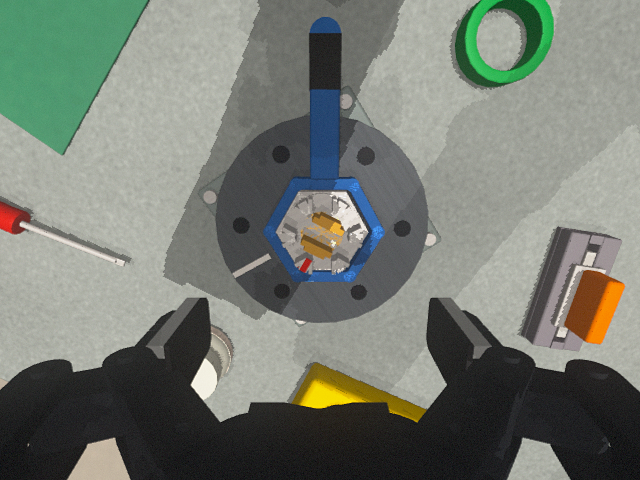

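The spanner sits on the nut with its handle straight up the image at column 325, and the nut shows at (323,232). Next I measure the stud slot angle and the handle.

Run:
```python
from h import *
import pickle; s=pickle.load(open('w9.pkl','rb'))
cv2.imwrite('pics/w9c.png',cv2.resize(s['pixels'][180:285,260:390,::-1],None,fx=5.7,fy=5.7,interpolation=cv2.INTER_CUBIC))
for u,v in [(325.5,40),(325,100),(324.5,170)]: p=onz(s,u,v,.07);print(p)
a=onz(s,325.5,40,.07)-onz(s,324.5,170,.07); print(np.degrees(np.arctan2(a[1],a[0]))%360)
print('tip',onz(s,325,17,.07))
```

```text
[ 0.48832779 -0.04542667  0.07      ]
[ 0.52173623 -0.02573965  0.07      ]
[ 0.56431081 -0.00057824  0.07      ]
210.55092171662562
tip [ 0.4764477  -0.05297294  0.07      ]
```

View pics/w9c.png

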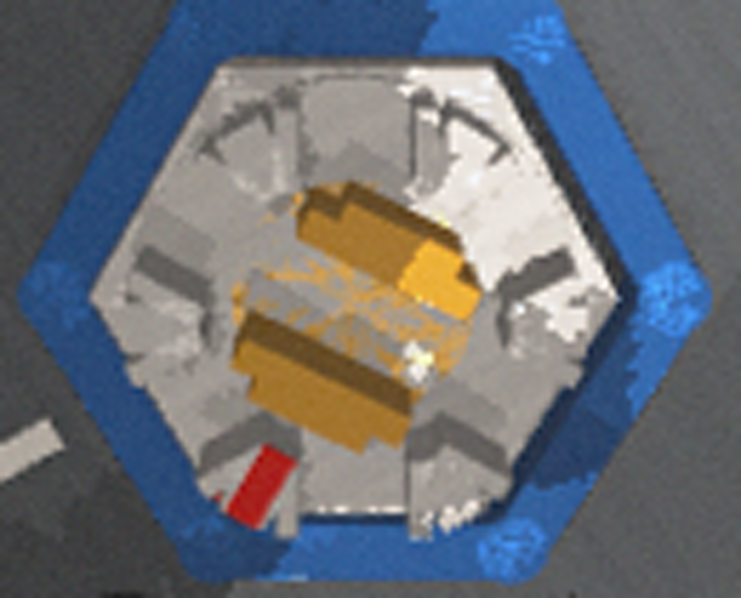

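Run:
```python
from h import *
import pickle; s=pickle.load(open('w9.pkl','rb'))
P=lambda u,v,z: onz(s,u/5.7+260,v/5.7+180,z)[:2]
az=lambda a,b: np.degrees(np.arctan2(*(b-a)[::-1]))%180
print('stud',az(P(298,237,.086),P(478,318,.086)),az(P(245,312,.07),P(410,388,.07)),az(P(237,352,.086),P(412,414,.086)))
print('nut vslot',az(P(300,170,.086),P(298,450,.086)),az(P(410,165,.086),P(410,440,.086)),'flat',az(P(222,58,.068),P(497,58,.068))-90)
V=np.array([P(*p,.068) for p in [(222,58),(497,58),(620,298),(90,298)]]); print(V, (V[2]+V[3])/2, az(V[3],V[2]))
```

```text
stud 96.0124373689616 95.21135541799445 100.48934248083104
nut vslot 30.099668625089876 31.308773757708078 flat 30.74562339173248
[[ 0.58760047 -0.00951972]
 [ 0.5685949   0.02243133]
 [ 0.58818541  0.05485413]
 [ 0.6259761  -0.00866567]] [0.60708076 0.02309423] 120.7502525994945
```

Emit:
apply_moves(deltas="-3.6 -2 0 0 -1; -7.2 -4 -1 0 -1; -10.8 -5.9 -4 -0.2 -1; -10.8 -5.9 -8 -0.2 -1; -10.8 -5.9 -10 -0.2 -1")

```text
time_s: 11.05
eef_pos: [0.4963, -0.0416, 0.1053]
tcp_rot: [-0.262, 0.965, 0.0, -0.001]
wrist_force: [0.5, 0.5, 0.3]
grip_width: 1.002
```

Emit:
apply_moves(deltas="0 0 0 0 -1; 0 0 0 0 -1")

```text
time_s: 11.3
eef_pos: [0.4983, -0.0411, 0.1073]
tcp_rot: [-0.263, 0.965, -0.0, 0.0]
wrist_force: [0.3, 0.1, -0.5]
grip_width: 1.005
```

Run:
```python
from h import *
s=snap('wrist','w10'); t,a,X=pose(s['st']); print(t,a,s['st']['joints'])
for r in (.1,.125,.152): print(proj(s,[.607+r*np.cos(np.radians(210.55)),.023+r*np.sin(np.radians(210.55)),.07]))
```

```text
[ 0.49827067 -0.04107848  0.10734452] 210.44828580236089 [-0.22620055  0.30549831  0.21075212  2.11589998 -0.09462805  0.72802813
  2.14796464]
[317.81445373 319.64578785]
[317.71306077 276.56801459]
[317.59535064 226.55773973]
```

View pics/w10.png

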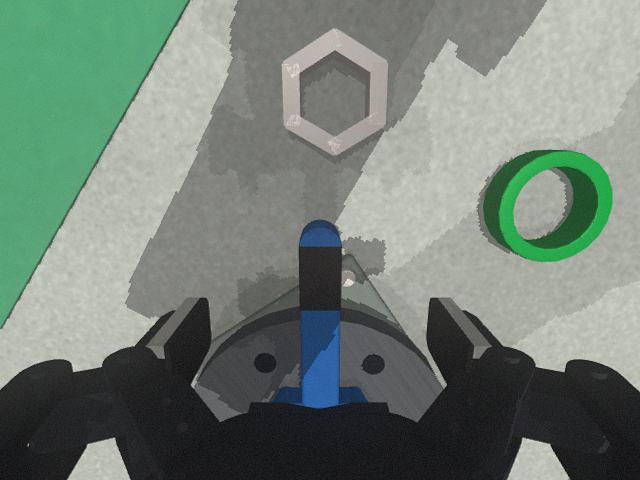

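Emit:
apply_moves(deltas="0 0 -3 0 -1; 0 0 -6.4 0 -1; 0 0 -6.4 0 -1; 0 0 -6.4 0 1; 0 0 -6.4 0 1", force=100)

```text
time_s: 11.98
eef_pos: [0.4991, -0.0408, 0.0439]
tcp_rot: [-0.263, 0.965, -0.0, 0.001]
wrist_force: [-0.2, -0.5, -0.7]
grip_width: 0.605
```

Emit:
apply_moves(deltas="0 0 0 0 1; 0 0 0 0 1; 0 0 0 0 1; 0 0 0 0 1; 0 0 0 0 1")

```text
time_s: 12.6
eef_pos: [0.4985, -0.0408, 0.0431]
tcp_rot: [-0.263, 0.965, -0.0, 0.0]
wrist_force: [-3.7, 1.4, 11.6]
grip_width: 0.239
```

Run:
```python
from h import *
st=bot.read_state(); t,a,X=pose(st); print(t,a,st['grip_width'],st['wrist_force'],st['moment'])
c=np.array([.607,.023]); d=t[:2]-c; r=np.hypot(*d); b=np.degrees(np.arctan2(d[1],d[0]))%360; print(r,b)
for k in range(1,12):
    g=np.radians(b-6*k); print(-6*k,np.round((c+r*np.array([np.cos(g),np.sin(g)])-t[:2])*100,2))
```

```text
[ 0.49846475 -0.04077359  0.04312579] 210.46705060259418 0.23918397470236788 [-3.65515866  1.39563407 11.59685905] [0.28573643 0.40045703 0.07337136]
0.12588475289012457 210.43781976949964
-6 [-0.61  1.17]
-12 [-1.09  2.4 ]
-18 [-1.44  3.67]
-24 [-1.66  4.97]
-30 [-1.73  6.28]
-36 [-1.68  7.6 ]
-42 [-1.48  8.9 ]
-48 [-1.15 10.18]
-54 [-0.69 11.41]
-60 [-0.1  12.59]
-66 [ 0.61 13.7 ]
```

Emit:
apply_moves(deltas="-0.6 1.2 0 -6 1; -1.1 2.4 0 -12 1; -1.4 3.7 0 -18 1; -1.7 5 0 -24 1; -1.7 6.3 0 -30 1")

```text
time_s: 13.22
eef_pos: [0.4809, 0.0205, 0.0431]
tcp_rot: [-0.002, 1.0, -0.001, 0.0]
wrist_force: [-6.1, -15.3, 18.0]
grip_width: 0.238
```

```bash
cat > st.py <<'E'
from h import *
st=bot.read_state(); t,a,X=pose(st); print(t,a,st['grip_width'],st['wrist_force'],st['moment'],st['time_s'])
c=np.array([.607,.023]); d=t[:2]-c; print(np.hypot(*d),np.degrees(np.arctan2(d[1],d[0]))%360)
E
python3 st.py
```

```text
[0.4809023  0.02053329 0.04305279] 180.21041165701754 0.23821062877794344 [ -6.09311503 -15.25291799  18.0068045 ] [-3.10565738  0.89465406  0.81635606] 13.225
0.12612182670650837 181.1206703932246
```

Emit:
apply_moves(deltas="0.05 1.3 0 -6 1; 0.25 2.6 0 -12 1; 0.6 3.9 0 -18 1; 1 5.1 0 -24 1; 1 5.1 0 -24 1")

```text
time_s: 13.85
eef_pos: [0.4915, 0.0733, 0.0431]
tcp_rot: [0.205, 0.979, -0.0, 0.0]
wrist_force: [-3.2, -1.5, 14.5]
grip_width: 0.238
```

```bash
python3 st.py
python3 - <<'E'
from h import *
s=snap('top','t11'); cv2.imwrite('pics/t11c.png',cv2.resize(s['pixels'][170:290,220:340,::-1],None,fx=5,fy=5,interpolation=cv2.INTER_CUBIC))
s=snap('scene','s11'); cv2.imwrite('pics/s11c.png',cv2.resize(s['pixels'][170:270,280:400,::-1],None,fx=6,fy=6,interpolation=cv2.INTER_CUBIC))
E
```

```text
[0.49151141 0.07327749 0.04307848] 156.38886715815323 0.237664777879122 [-3.19289833 -1.53231702 14.5058715 ] [-0.66608746  0.5021434  -0.31212076] 13.85
0.12595809238407799 156.47429585790903
```

View pics/t11c.png

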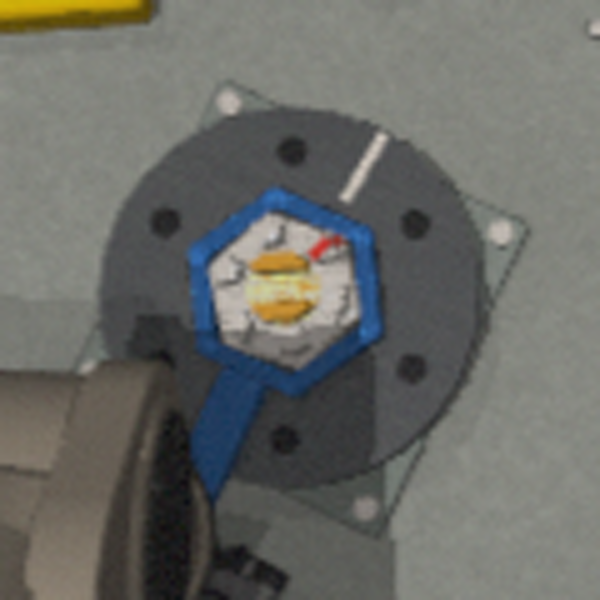

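View pics/s11c.png

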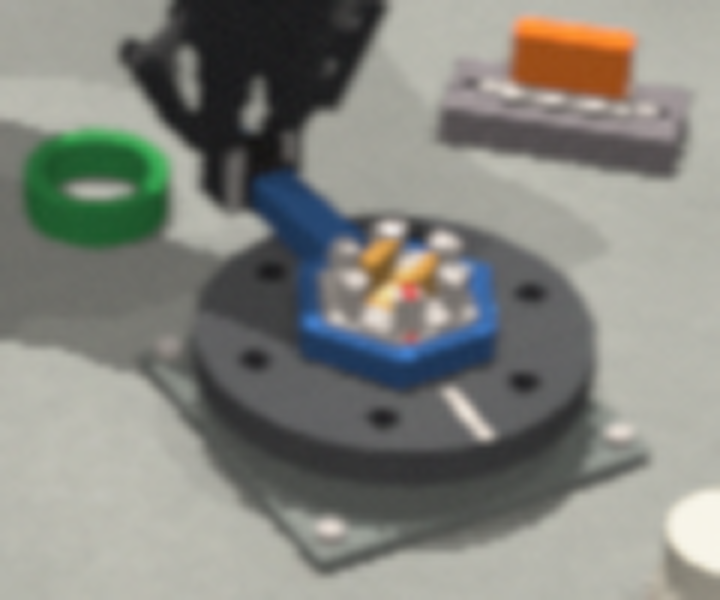

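Emit:
apply_moves(deltas="0.3 0.6 0 -3 1; 0.6 1.2 0 -6 1; 0.6 1.2 0 -6 1; 0.6 1.2 0 -6 1")

```text
time_s: 14.45
eef_pos: [0.4969, 0.0843, 0.043]
tcp_rot: [0.255, 0.967, -0.0, -0.0]
wrist_force: [-6.9, -7.1, 17.3]
grip_width: 0.236
```

```bash
python3 st.py
python3 - <<'E'
from h import *
s=snap('top','t12'); cv2.imwrite('pics/t12c.png',cv2.resize(s['pixels'][195:260,245:310,::-1],None,fx=9,fy=9,interpolation=cv2.INTER_CUBIC))
E
```

```text
[0.49693343 0.08428252 0.04304445] 150.44571223614017 0.23628659666529242 [-6.87820361 -7.07741651 17.28286744] [-1.76184334  1.05016734  0.30566987] 14.45
0.1259769688803255 150.89195048106342
```

View pics/t12c.png

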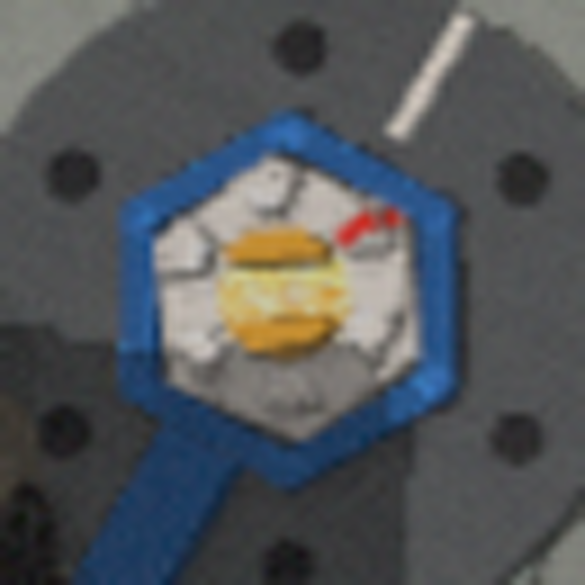

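Run:
```python
from h import *
s=snap('top','t13')
P=lambda u,v,z: onz(s,u/9+245,v/9+195,z)[:2]
V=np.array([P(*p,.068) for p in [(278,155),(410,225),(418,358),(305,440),(165,380),(155,235)]]);c=V.mean(0)
print(c,[round(float(np.degrees(np.arctan2(*(v-c)[::-1])))%60,1) for v in V])
az=lambda a,b: np.degrees(np.arctan2(*(b-a)[::-1]))%180
print('stud',az(P(225,268,.086),P(330,262,.086)),az(P(235,330,.086),P(338,322,.086)))
```

```text
[0.60630905 0.02192778] [5.3, 1.9, 5.8, 7.8, 4.2, 4.9]
stud 93.66831398223755 94.85589612169818
```

Emit:
apply_moves(deltas="0 0 0 0 -1; 0 0 0 0 -1; 0 0 0 0 -1; 0 0 2 0 -1; 0 0 6 0 -1")

```text
time_s: 15.18
eef_pos: [0.4963, 0.0849, 0.1021]
tcp_rot: [0.255, 0.967, -0.001, -0.001]
wrist_force: [0.3, 0.2, 0.6]
grip_width: 1.003
```

Emit:
apply_moves(deltas="3 -2 4 0 -1; 6 -4 9 0 -1; 11 -6 11 0 -1; 11 -6 11 0 -1; 11 -6 11 0 -1")

```text
time_s: 15.8
eef_pos: [0.6064, 0.0252, 0.2117]
tcp_rot: [0.255, 0.967, -0.0, -0.001]
wrist_force: [-0.7, 0.3, -1.0]
grip_width: 1.003
```

Run:
```python
from h import *
s=snap('wrist','w14'); print(pose(s['st']))
import pickle; pickle.dump(s,open('w14.pkl','wb'))
print(proj(s,[.607,.023,.086]))
u,v=proj(s,[.607,.023,.086]).astype(int)
cv2.imwrite('pics/w14c.png',cv2.resize(s['pixels'][v-50:v+50,u-65:u+65,::-1],None,fx=6,fy=6,interpolation=cv2.INTER_CUBIC)); print(v-50,u-65)
```

```text
(array([0.60643811, 0.02521148, 0.21172434]), np.float64(150.45208844757218), array([-0.86994362,  0.49315119]))
[316.60077151 235.59636308]
185 251
```

View pics/w14c.png

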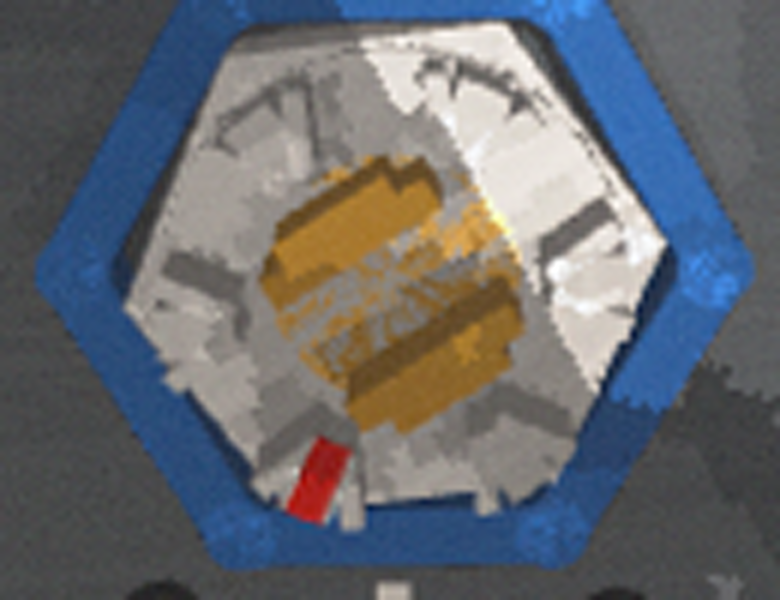

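View pics/w14.png

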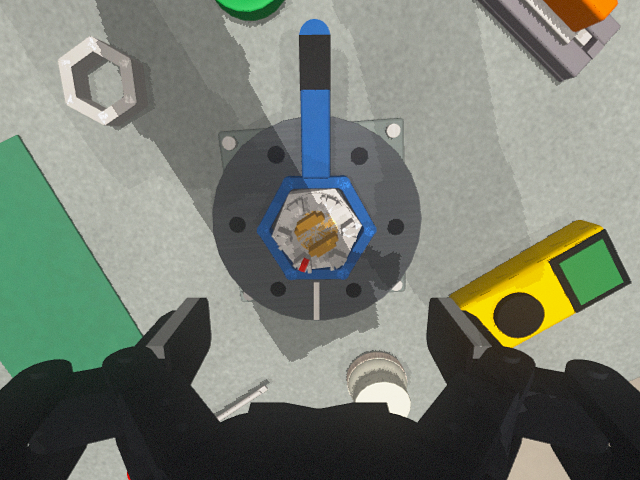

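Run:
```python
from h import *
import pickle; s=pickle.load(open('w14.pkl','rb'))
P=lambda u,v,z: onz(s,u/6+251,v/6+185,z)[:2]
az=lambda a,b: np.degrees(np.arctan2(*(b-a)[::-1]))%180
L=P(122,305,.068);R=P(668,245,.068);T1=P(232,40,.068);T2=P(515,22,.068)
print('vertex diag',az(L,R)%60,'-> slot',(az(L,R)+30)%60,'top flat',(az(T1,T2)-90)%60)
print('walls floor/top', az(P(345,400,.086),P(522,300,.086)),az(P(350,375,.07),P(500,285,.07)),az(P(280,310,.086),P(440,210,.086)))
print('nut slot walls',az(P(545,245,.086),P(607,203,.086)),az(P(548,262,.07),P(615,222,.07)),az(P(262,450,.07),P(325,405,.07)))
print('handle', [onz(s,*p,.07) for p in [(314.5,40),(315.5,170)]])
```

```text
vertex diag 6.924593571929151 -> slot 36.92459357192915 top flat 34.097070904411666
walls floor/top 90.92626520101112 92.37416808098416 93.06993198130083
nut slot walls 95.56386314773057 92.26367445534514 97.0318333778918
handle [array([0.48629255, 0.08980972, 0.07      ]), array([0.56483596, 0.04588261, 0.07      ])]
```

Emit:
apply_moves(deltas="-3 1.5 -3 0.3 -1; -6.2 3.2 -7 0.3 -1; -6.2 3.2 -11 0.3 -1; -6.2 3.2 -13 0.3 -1; -6.2 3.2 -13 0.3 -1")

```text
time_s: 16.48
eef_pos: [0.5433, 0.0575, 0.0811]
tcp_rot: [0.252, 0.968, -0.001, -0.002]
wrist_force: [0.3, 0.1, 0.7]
grip_width: 1.0
```

Run:
```python
from h import *
s=snap('wrist','w15'); print(pose(s['st']))
```

```text
(array([0.54326496, 0.05748832, 0.08112337]), np.float64(150.816032516194), array([-0.87305856,  0.48761538]))
```

View pics/w15.png

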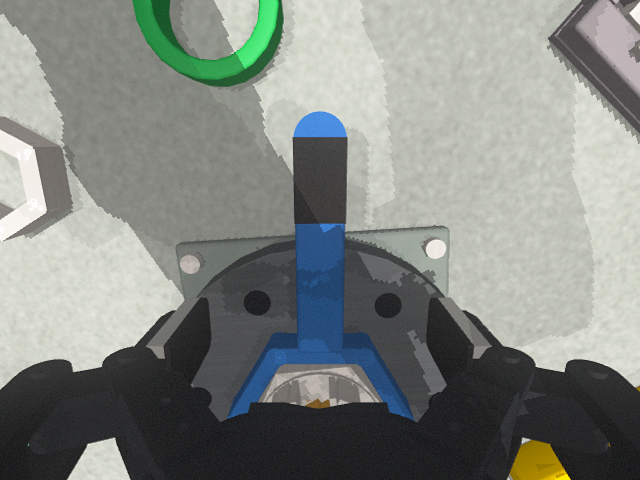

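Aligned, with the handle centred at column 320. I'll descend, grip, ease back and lift.

Emit:
apply_moves(deltas="0.1 0 -1.5 0 -1; 0.1 0 -2.4 0 -1; 0.1 0 -2.4 0 -1; 0.1 0 -2.4 0 1; 0.1 0 -2.4 0 1", force=80)

```text
time_s: 17.15
eef_pos: [0.5464, 0.0572, 0.0588]
tcp_rot: [0.252, 0.968, 0.0, 0.0]
wrist_force: [-0.5, 0.4, 0.5]
grip_width: 0.605
```

Emit:
apply_moves(deltas="0 0 0 0 1; 0 0 0 0 1; 0 0 0 0 1; 0 0 0 0 1; 0 0 0 0 1")

```text
time_s: 17.77
eef_pos: [0.546, 0.0568, 0.059]
tcp_rot: [0.253, 0.968, 0.0, -0.0]
wrist_force: [-4.5, -1.7, 13.0]
grip_width: 0.232
```

Emit:
apply_moves(deltas="-0.1 -0.15 0.2 1.5 1; -0.2 -0.3 0.4 3 1; -0.2 -0.3 0.8 3 1; -0.2 -0.3 1.4 3 1; -0.2 -0.3 2 3 1")

```text
time_s: 18.4
eef_pos: [0.5442, 0.0543, 0.0789]
tcp_rot: [0.227, 0.974, 0.0, 0.0]
wrist_force: [0.1, 0.3, -3.9]
grip_width: 0.231
```

```bash
python3 st.py
```

```text
[0.54419084 0.05427143 0.07892333] 153.76331194419217 0.23055158624242952 [ 0.08854551  0.28822214 -3.88487207] [ 0.02928947 -0.01766095  0.02811252] 18.4
0.07016332688713776 153.5322019876014
```

Emit:
apply_moves(deltas="0 0 3 0 1; 0 -1 6 0 1; 0 -5 7 3 1; -1 -11 7 6 1; -2 -17 7 9 1")

```text
time_s: 19.02
eef_pos: [0.5239, -0.1171, 0.1491]
tcp_rot: [0.148, 0.989, 0.0, 0.0]
wrist_force: [1.9, -1.4, -4.9]
grip_width: 0.228
```

Emit:
apply_moves(deltas="-1 -6 0 2.8 1; -1.7 -12 0 2.8 1; -1.7 -14.3 -3 2.8 1; -1.7 -14.3 -8 2.8 1; -1.7 -14.3 -8 2.8 1")

```text
time_s: 19.65
eef_pos: [0.505, -0.2582, 0.066]
tcp_rot: [0.126, 0.992, 0.0, -0.003]
wrist_force: [0.3, 0.5, -4.2]
grip_width: 0.23
```

```bash
python3 st.py;python3 - <<'E'
from h import *
s=snap('scene','s16'); cv2.imwrite('pics/s16c.png',cv2.resize(s['pixels'][170:350,180:420,::-1],None,fx=3.3,fy=3.3,interpolation=cv2.INTER_CUBIC))
E
```

```text
[ 0.50502509 -0.25819622  0.06602262] 165.532583681604 0.23049846443186586 [ 0.34736309  0.52684931 -4.23140374] [ 0.01430449  0.06260399 -0.00580264] 19.65
0.29911569107031283 250.06698608543218
```

View pics/s16c.png

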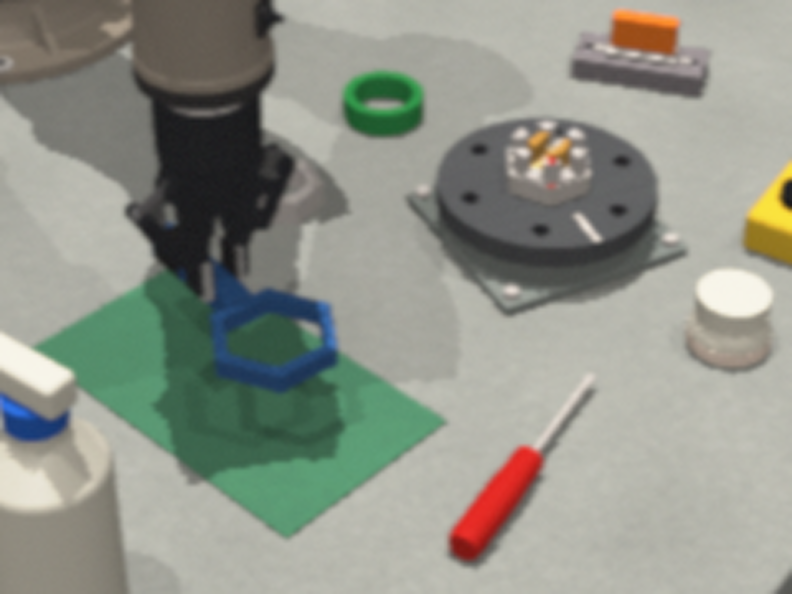

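Emit:
apply_moves(deltas="0 0 -3 0 1; 0 0 -4.5 0 1; 0 0 -5 0 1; 0 0 -5 0 1")

```text
time_s: 20.2
eef_pos: [0.5075, -0.2589, 0.0192]
tcp_rot: [0.126, 0.992, -0.0, 0.0]
wrist_force: [0.2, -0.3, -4.4]
grip_width: 0.228
```

Emit:
apply_moves(deltas="0 0 -0.4 0 1; 0 0 -0.7 0 1; 0 0 -0.7 0 1")

```text
time_s: 20.58
eef_pos: [0.5075, -0.2589, 0.012]
tcp_rot: [0.126, 0.992, 0.0, 0.0]
wrist_force: [-1.5, 1.6, 5.4]
grip_width: 0.233
```

Emit:
apply_moves(deltas="0 0 0 0 -1; 0 0 0 0 -1; 0 0 0 0 -1; 0 0 0 0 -1; 0 0 2 0 -1")

```text
time_s: 21.2
eef_pos: [0.5063, -0.2586, 0.0312]
tcp_rot: [0.126, 0.992, 0.0, -0.001]
wrist_force: [-0.5, 0.7, 0.4]
grip_width: 0.999
```

Emit:
apply_moves(deltas="0 0 4 0 -1; 0 0 10 0 -1; 3 0 15 0 -1; 4 0 18 0 -1; 4 0 18 0 -1")

```text
time_s: 21.82
eef_pos: [0.5486, -0.2593, 0.2149]
tcp_rot: [0.125, 0.992, -0.0, 0.002]
wrist_force: [-0.4, -0.1, -1.0]
grip_width: 0.998
```

```bash
python3 st.py;python3 - <<'E'
from h import *
s=snap('wrist','w17')
E
```

```text
[ 0.54862423 -0.25927996  0.21494061] 165.58635534578153 0.9975232425659839 [-0.38911377 -0.11636581 -0.99466037] [-0.01431829  0.00941995  0.03657438] 21.825
0.2882528477611744 258.3158816816024
```

View pics/w17.png

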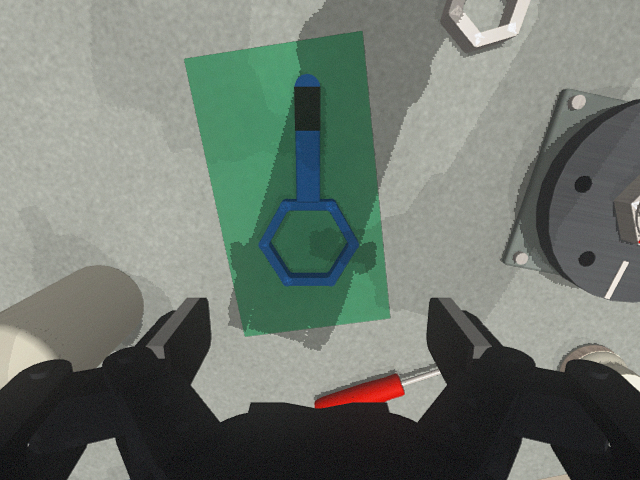

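Emit:
apply_moves(deltas="1 5.5 0 -10 -1; 2 11 0 -20 -1; 3 16.5 0 -30 -1; 4 22 0 -40 -1; 5.5 27.5 0 -50 -1")

```text
time_s: 22.5
eef_pos: [0.6012, 0.0175, 0.2111]
tcp_rot: [0.536, 0.844, -0.0, -0.001]
wrist_force: [1.0, -0.2, -0.5]
grip_width: 1.002
```

Emit:
apply_moves(deltas="0.2 0.5 -1 -10 -1; 0.4 0.7 -2 -20 -1; 0.4 0.7 -2 -20 -1; 0.4 0.7 -2 -20 -1")

```text
time_s: 23.0
eef_pos: [0.6058, 0.0227, 0.1915]
tcp_rot: [0.671, 0.742, -0.0, -0.0]
wrist_force: [-0.1, -0.0, -0.0]
grip_width: 0.998
```

Run:
```python
from h import *
s=snap('wrist','w18'); print(pose(s['st']),s['st']['joints'])
import pickle; pickle.dump(s,open('w18.pkl','wb'))
u,v=proj(s,[.607,.023,.086]).astype(int)
cv2.imwrite('pics/w18c.png',cv2.resize(s['pixels'][v-48:v+48,u-64:u+64,::-1],None,fx=6.2,fy=6.2,interpolation=cv2.INTER_CUBIC)); print(v-48,u-64)
```

```text
(array([0.60575341, 0.02269601, 0.19153588]), np.float64(95.76045213289437), array([-0.10036957,  0.99495022])) [-0.75062331  0.45552671  0.8068119   1.83880882 -0.38405462  1.01116156
  0.31449605]
191 256
```

View pics/w18c.png

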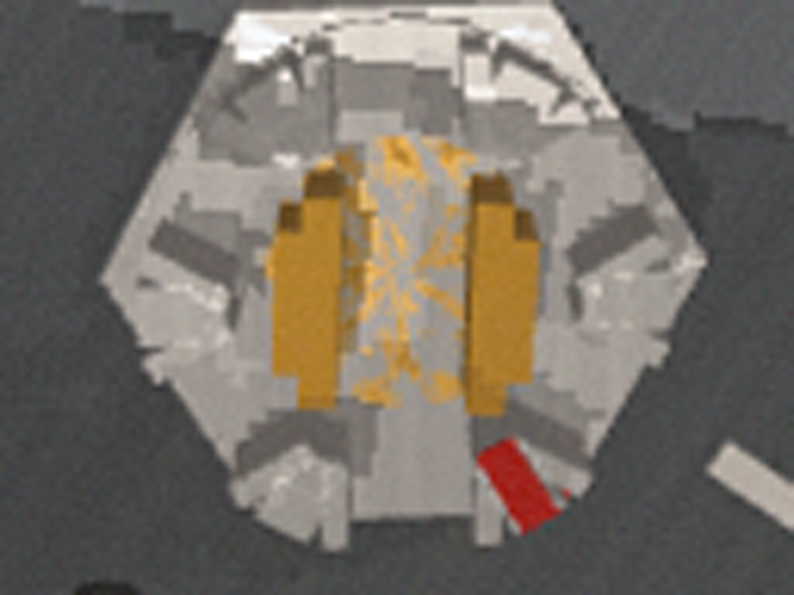

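View pics/w18.png

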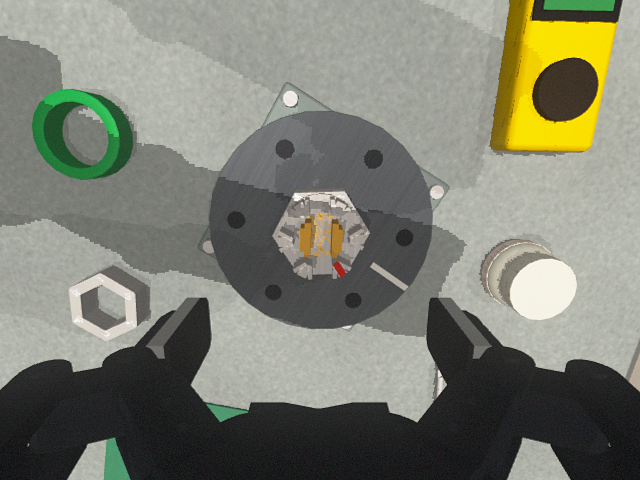

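Run:
```python
from h import *
import pickle; s=pickle.load(open('w18.pkl','rb'))
P=lambda u,v,z: onz(s,u/6.2+256,v/6.2+191,z)[:2]
az=lambda a,b: np.degrees(np.arctan2(*(b-a)[::-1]))%180
print('stud',az(P(342,195,.086),P(337,405,.086)),az(P(468,195,.086),P(467,405,.086)))
V=[P(*p,.068) for p in [(238,10),(555,5),(706,262),(102,280)]]
print('nut',(az(V[3],V[2])+90)%180,(az(V[0],V[1])+90)%180, (V[2]+V[3])/2)
a,b,c,d=[P(*p,.086) for p in [(342,195),(337,405),(468,195),(467,405)]]
print('slot mid',(a+b+c+d)/4, np.hypot(*(a+b-c-d))/2)
W=[P(*p,.086) for p in [(348,548),(474,545),(335,50),(462,50)]]; print('nut slot mid', (W[0]+W[1])/2,(W[2]+W[3])/2, az((W[0]+W[1])/2,(W[2]+W[3])/2))
B=[(285,149),(374,159),(404,238),(353,300),(273,293),(236,220)]
print('bolts',np.mean([onz(s,u,v,.05) for u,v in B],0))
```

```text
stud 94.12709399324007 96.04656493293209
nut 97.53412998155643 96.67038462773519 [0.60744231 0.02203752]
slot mid [0.60719843 0.02306845] 0.014584838628083336
nut slot mid [ 0.61112983 -0.00651576] [0.60370395 0.05164281] 97.2763430245848
bolts [0.60732154 0.02208147 0.05      ]
```

Emit:
apply_moves(deltas="-1 5 1 -10 -1; -2 10 2 -20 -1; -3 15 2 -30 -1; -4.5 20 2 -40 -1; -6 25 2 -50 -1")

```text
time_s: 23.68
eef_pos: [0.5457, 0.2744, 0.212]
tcp_rot: [0.923, 0.385, 0.0, -0.0]
wrist_force: [1.0, 0.4, -0.0]
grip_width: 1.004
```

Emit:
apply_moves(deltas="0 0 0 -10 -1; 0 0 0 -20 -1; 0 0 0 -22 -1; 0 0 0 -22 -1; 0 0 0 -22 -1")

```text
time_s: 24.3
eef_pos: [0.5463, 0.2729, 0.2116]
tcp_rot: [0.979, 0.205, 0.0, -0.0]
wrist_force: [-0.5, -0.1, -0.1]
grip_width: 0.997
```

Run:
```python
from h import *
s=snap('wrist','w19'); print(pose(s['st']),s['st']['joints'])
import pickle; pickle.dump(s,open('w19.pkl','wb'))
u,v=proj(s,[.545,.273,.06]).astype(int)
```

```text
(array([0.54625164, 0.27287652, 0.21159922]), np.float64(23.70659766655255), array([0.9156163 , 0.40205321])) [-1.36222775  0.59067442  1.1407211   1.81815786 -0.59531588  1.12805057
 -1.1707091 ]
```

View pics/w19.png

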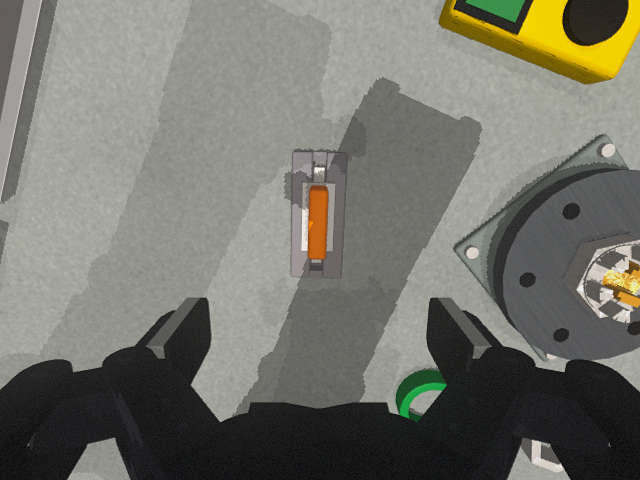

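Run:
```python
from h import *
import pickle; s=pickle.load(open('w19.pkl','rb'))
o=blobs(s,(3,150,60),(20,255,255),(280,150,360,290),30)
k=o[0]; print(cv2.boundingRect(k),cv2.minAreaRect(k))
cv2.imwrite('pics/w19c.png',cv2.resize(s['pixels'][140:290,270:370,::-1],None,fx=4,fy=4,interpolation=cv2.INTER_CUBIC))
```

```text
(308, 186, 20, 74) ((317.35321044921875, 222.3440399169922), (18.536945343017578, 73.057373046875), 1.7357045412063599)
```

View pics/w19c.png

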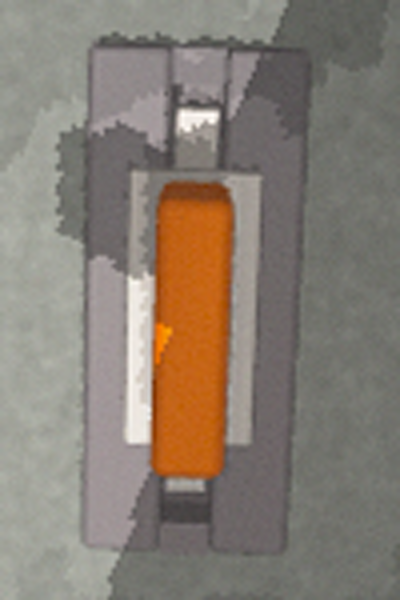

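Run:
```python
from h import *
import pickle; s=pickle.load(open('w19.pkl','rb'))
P=lambda u,v,z: onz(s,u/4+270,v/4+140,z)[:2]
az=lambda a,b: np.degrees(np.arctan2(*(b-a)[::-1]))%180
for z,c in [(.061,[(158,198),(232,198),(152,475),(225,475)]),(.028,[(132,170),(264,170),(126,443),(250,443)]),(.022,[(90,47),(310,50),(82,547),(285,550)])]:
    a,b,d,e=[P(*p,z) for p in c]; print((a+b+d+e)/4, az(d,a),az(e,b),np.hypot(*(a-d)),np.hypot(*(a-b)))
```

```text
[0.54615188 0.27341792] 22.09470688395281 22.66177307035214 0.05856162603871102 0.014878109466247253
[0.54582438 0.27300496] 21.79816096188564 21.489404522879862 0.06351460709785194 0.029380607860700646
[0.54452296 0.27280904] 21.68299244701573 21.981517594335532 0.1182381728863937 0.048799112018951374
```

Emit:
apply_moves(deltas="0 0 -5 -1.7 -1; 0 0 -10 -1.7 -1; 0 0 -14 -1.7 -1; 0 0 -14 -1.7 -1; 0 0 -14 -1.7 -1")

```text
time_s: 24.98
eef_pos: [0.5471, 0.2731, 0.0731]
tcp_rot: [0.982, 0.19, 0.001, -0.0]
wrist_force: [-0.4, -0.3, 1.1]
grip_width: 0.999
```

Run:
```python
from h import *
s=snap('wrist','w20'); print(pose(s['st']))
```

```text
(array([0.54707305, 0.27307743, 0.07305068]), np.float64(21.874731437128606), array([0.92800066, 0.37257855]))
```

View pics/w20.png

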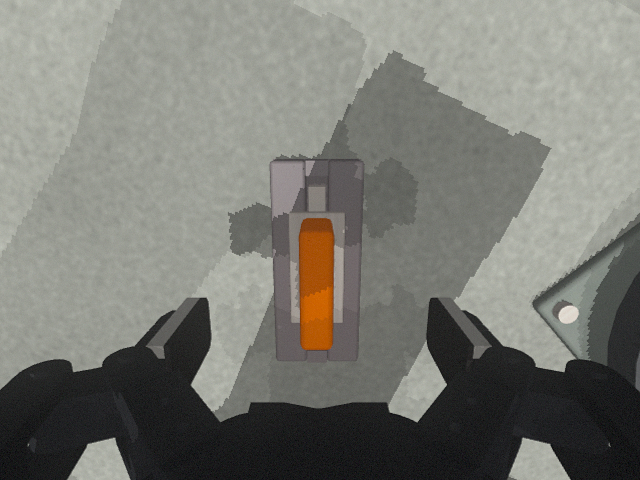

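Emit:
apply_moves(deltas="-0.1 0 -3 0 -1; -0.1 0 -3.9 0 -1; -0.1 0 -3.9 0 -1; -0.1 0 -3.9 0 1; -0.1 0 -3.9 0 1", force=60)

```text
time_s: 25.65
eef_pos: [0.5455, 0.2734, 0.0332]
tcp_rot: [0.982, 0.19, 0.0, -0.0]
wrist_force: [0.3, -0.0, -0.3]
grip_width: 0.606
```

Emit:
apply_moves(deltas="0 0 0 0 1; 0 0 0 0 1; 0 0 0 0 1; 0 0 0 0 1; 0 0 0 0 1")

```text
time_s: 26.28
eef_pos: [0.5452, 0.2733, 0.0327]
tcp_rot: [0.982, 0.19, 0.0, -0.0]
wrist_force: [-2.7, 0.2, 5.1]
grip_width: 0.177
```

```bash
python3 st.py
```

```text
[0.5452151  0.27325931 0.03274821] 21.86813807600169 0.17687871910385428 [-2.6699332   0.2497449   5.09894574] [-0.00523166  0.38165401  0.01056505] 26.275
0.25777334097526455 103.8680624616201
```

Emit:
apply_moves(deltas="0 0 1 0 1; 0 0 3 0 1; 0 0 7 0 1; 0 0 12 0 1; 0 0 12 0 1")

```text
time_s: 26.9
eef_pos: [0.5469, 0.2735, 0.1568]
tcp_rot: [0.982, 0.19, 0.003, -0.001]
wrist_force: [0.3, 0.1, -1.9]
grip_width: 0.173
```

```bash
python3 st.py;  python3 - <<'E'
from h import *
s=snap('wrist','w21')
import pickle; pickle.dump(s,open('w21.pkl','wb'))
s=snap('scene','s21'); cv2.imwrite('pics/s21c.png',cv2.resize(s['pixels'][80:260,280:480,::-1],None,fx=3.3,fy=3.3,interpolation=cv2.INTER_CUBIC))
E
```

```text
[0.54689328 0.27353837 0.15680265] 21.848643132024314 0.17331726136546644 [ 0.30533737  0.11140264 -1.92455928] [-0.01716203  0.02991043 -0.00636998] 26.9
0.2576476107957819 103.49086997253178
```

View pics/w21.png

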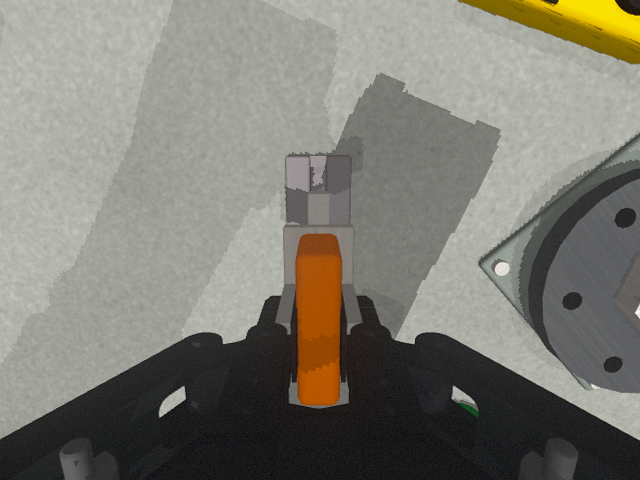

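View pics/s21c.png

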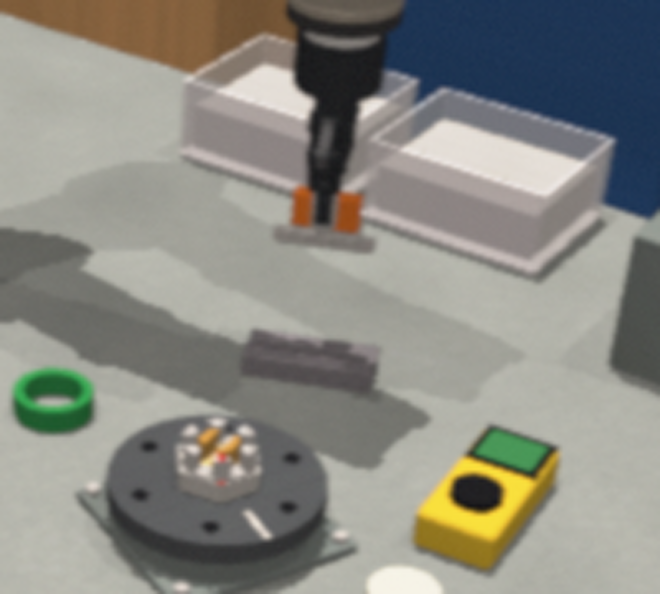

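Run:
```python
from h import *
import pickle; s=pickle.load(open('w21.pkl','rb'))
t,a,X=pose(s['st']);Y=np.array([X[1],-X[0]]); zt=t[2]+.0283
for u,v in [(300,257),(341,257),(300,403),(338,403)]:
    p=onz(s,u,v,zt)[:2]-t[:2]; print(p@X,p@Y)
# collar top at z rel .028-.0327
for u,v in [(284,227),(353,227)]:
    p=onz(s,u,v,t[2]-.0047)[:2]-t[:2]; print('collar',p@X,p@Y)
```

```text
0.02987046965531089 -0.006236385346668786
0.029873496595389057 0.007272140314022924
-0.026749702218248735 -0.0069793191637454646
-0.026741677526586297 0.007082863282588483
collar 0.03248060398582645 -0.014476372531926261
collar 0.032485248115889584 0.014179179870489913
```

Emit:
apply_moves(deltas="1 -5 0 10 1; 2 -10 0 20 1; 3 -15 0 30 1; 4.5 -20 0 40 1; 6.2 -25 0 50 1")

```text
time_s: 27.62
eef_pos: [0.6067, 0.0217, 0.1517]
tcp_rot: [0.808, 0.589, -0.001, -0.0]
wrist_force: [0.7, -0.1, -1.7]
grip_width: 0.18
```

Emit:
apply_moves(deltas="0 0 0 10 1; 0 0 0 20 1; 0 0 0 24 1; 0 0 0 24 1; 0 0 0 24 1")

```text
time_s: 28.25
eef_pos: [0.6068, 0.0231, 0.152]
tcp_rot: [0.671, 0.742, -0.0, -0.0]
wrist_force: [0.5, 0.4, -1.3]
grip_width: 0.177
```

```bash
python3 st.py;  python3 - <<'E'
from h import *
s=snap('scene','s22'); cv2.imwrite('pics/s22c.png',cv2.resize(s['pixels'][130:250,280:420,::-1],None,fx=5,fy=5,interpolation=cv2.INTER_CUBIC))
E
```

```text
[0.60681497 0.023138   0.15201722] 95.7598704627183 0.17697244125179082 [ 0.45430224  0.38271506 -1.28115749] [-0.02925192 -0.05218526 -0.02456719] 28.25
0.00023082445824606192 143.28237619820578
```

View pics/s22c.png

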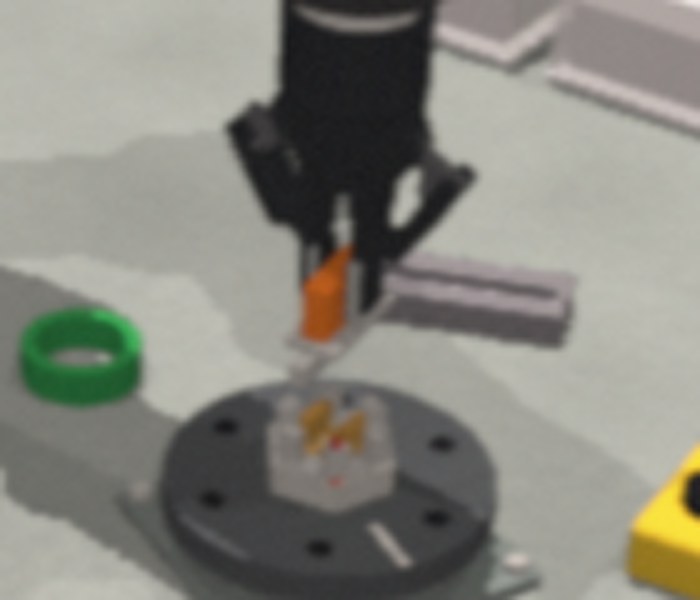

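Emit:
apply_moves(deltas="0 0 -1.5 0.3 1; 0 0 -3 0.3 1; 0 0 -3.3 0.3 1; 0 0 -3.3 0.3 1")

```text
time_s: 28.8
eef_pos: [0.607, 0.023, 0.119]
tcp_rot: [0.668, 0.744, -0.0, -0.0]
wrist_force: [0.2, -0.8, -1.7]
grip_width: 0.176
```

Emit:
apply_moves(deltas="0 0 -0.4 0 1; 0 0 -0.8 0 1; 0 0 -1.2 0 1; 0 0 -1.2 0 1")

```text
time_s: 29.3
eef_pos: [0.607, 0.0232, 0.1071]
tcp_rot: [0.668, 0.744, -0.0, -0.0]
wrist_force: [0.3, 0.0, -1.5]
grip_width: 0.174
```

In the slots with no contact force. Continuing down.

Emit:
apply_moves(deltas="0 0 -0.4 0 1; 0 0 -0.8 0 1; 0 0 -0.9 0 1; 0 0 -0.9 0 1")

```text
time_s: 29.8
eef_pos: [0.6071, 0.0231, 0.0983]
tcp_rot: [0.668, 0.744, -0.0, -0.0]
wrist_force: [0.4, 0.6, -1.4]
grip_width: 0.174
```

Emit:
apply_moves(deltas="0 0 -0.1 0 1; 0 0 -0.15 0 1; 0 0 -0.15 0 1")

```text
time_s: 30.18
eef_pos: [0.6072, 0.0232, 0.097]
tcp_rot: [0.668, 0.744, 0.0, -0.0]
wrist_force: [-0.4, -0.4, -1.9]
grip_width: 0.176
```

Emit:
apply_moves(deltas="0 0 -0.1 0 1; 0 0 -0.1 0 1; 0 0 -0.1 0 1")

```text
time_s: 30.55
eef_pos: [0.6073, 0.0232, 0.0967]
tcp_rot: [0.668, 0.744, 0.0, -0.0]
wrist_force: [-5.5, 1.4, 13.3]
grip_width: 0.177
```

Emit:
apply_moves(deltas="0 0 0.05 0 -1; 0 0 0.05 0 -1; 0 0 0.05 0 -1; 0 0 0.05 0 -1; 0 0 2 0 -1")

```text
time_s: 31.18
eef_pos: [0.6064, 0.023, 0.1157]
tcp_rot: [0.668, 0.744, -0.001, -0.001]
wrist_force: [-0.0, 0.2, -0.1]
grip_width: 0.999
```

Emit:
apply_moves(deltas="0 0 5 0 -1; 0 0 11 0 -1; -3 0 14 0 -1; -6 0 16 0 -1; -8 0 16 0 -1")

```text
time_s: 31.8
eef_pos: [0.5268, 0.0226, 0.2783]
tcp_rot: [0.668, 0.744, 0.002, 0.0]
wrist_force: [-0.1, -0.4, -0.2]
grip_width: 0.998
```

```bash
python3 st.py;  python3 - <<'E'
from h import *
s=snap('wrist','w23')
s=snap('scene','s23'); cv2.imwrite('pics/s23c.png',cv2.resize(s['pixels'][170:330,180:400,::-1],None,fx=3.5,fy=3.5,interpolation=cv2.INTER_CUBIC))
E
```

```text
[0.52676169 0.02263395 0.27833085] 96.12830428378254 0.997905529979373 [-0.14739304 -0.37240622 -0.17455377] [-0.00859204  0.03896524 -0.01477083] 31.8
0.08023914076225486 180.26138604408138
```

View pics/w23.png

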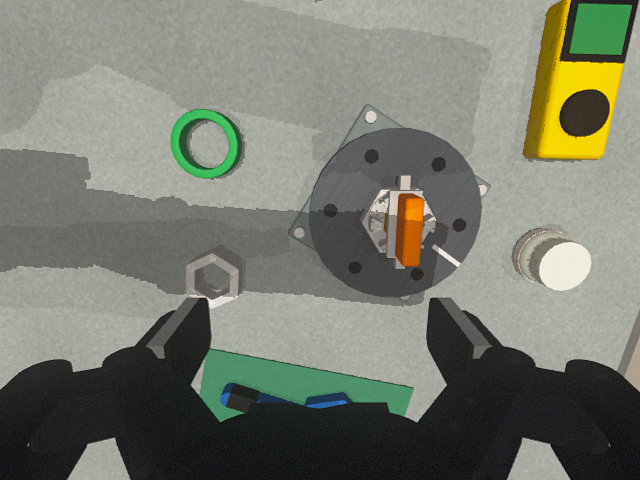

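View pics/s23c.png

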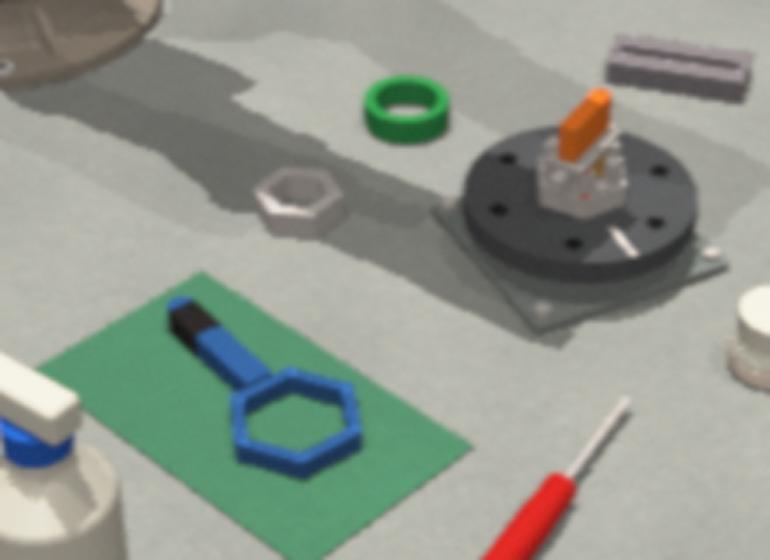

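The key stands in the slots with its collar on the nut, and the spanner lies on the mat. A last numeric check before handing in.

```bash
python3 - <<'E'
from h import *
s=snap('wrist','w24')
o=blobs(s,(3,150,60),(20,255,255),(380,170,450,290),30); R=cv2.boxPoints(cv2.minAreaRect(o[0])); print(R)
# top face corners from rays, top at z=.125
Q=np.array([onz(s,u,v,.125)[:2] for u,v in [(405,197),(424,197),(398,265),(418,265)]]); print(Q.mean(0))
s=snap('scene','s24')
o=blobs(s,(3,150,60),(20,255,255),(320,180,370,230),10); x,y,w,h=cv2.boundingRect(o[0]); print((x,y,w,h))
P=[proj(s,[.6072+a*np.cos(np.radians(96))-b*np.sin(np.radians(96)),.0227+a*np.sin(np.radians(96))+b*np.cos(np.radians(96)),z]) for a in(-.03,.03) for b in(-.008,.008) for z in(.092,.125)]
P=np.array(P); print('expected',P.min(0),np.ptp(P,axis=0))
E
python3 st.py
```

```text
[[395.39316 266.3173 ]
 [399.69315 193.21725]
 [425.6035  194.74136]
 [421.3035  267.8414 ]]
[0.60333272 0.0258103 ]
(340, 196, 14, 20)
expected [337.88807363 193.71005172] [16.82085802 23.28041865]
[0.52746009 0.02327957 0.27693344] 96.1827715006225 1.0024241202260091 [ 1.44214422 -0.10578887 -0.19687461] [-0.03804709 -0.06103177 -0.00779173] 32.0
0.07954040139170863 179.79861259404782
```

```bash
python3 -c "
from rig import bot
print(bot.close_job())"
```

```text
the job is handed in; nothing more can be done
None
```

I handed the job in at about 32 s, with every step done in order and no resets needed. `close_job` gives no verdict.

- **Spanner on the nut:** I set it over the castle nut, flat on the flange, and released it. The wrist picture showed it seated.
- **Tightening:** I gripped the black rubber end, 126 mm from the axis, and swung the handle 60° clockwise. That took up the 6° of play and brought the red stripe past the white line to the first line-up. With the spanner off, the nut's slot measured about 97° and the stud's slot about 95°. That is roughly 0.04 rad apart, against 0.12 allowed.
- **Spanner back on the mat:** It lies flat and released. The pictures show its ring and handle well inside the mat.
- **Locking key:** It went down the slots with no side force and met the nut at the expected height (13 N at TCP 0.0967 m). After release, the scene view shows it upright.

Two checks were looser:
- **Stud slot angle:** My readings of it differed between views, from 91° to 100°.
- **Key position:** The last wrist reading put the key's centre about 5 mm from the axis, based on roughly picked corners. The tool pose at release put it within 1–2 mm, and the limit is 20 mm. The orange grip's outline in the scene view matched the expected one to about 3 pixels, coming out slightly smaller.

The bystanders looked undisturbed in the last pictures, and the gripper was clear of everything.

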